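# Fetch a vial from a slide-lid case

## Robot

A 6-joint arm with a two-finger parallel gripper is mounted at the origin on a cart in front of the work surface, level with it; the furniture and walls round the work are solid. World frame = base frame: x ahead of the robot, y to its left, z up, the work surface at z = 0. Lengths are in mm, angles in rad, forces in N, time in s.
With the tool pointing down it reaches from about 400 to 825 mm from the base axis. Payload 7 kg.
Tool frame: the origin (TCP) lies midway between the tips of the shut fingers; the grasp point (between the pads) lies 19 mm behind it; y points along the fingers, x is the direction in which the jaws open and shut, and the axes are right-handed (so a half turn about y gives the same grasp; the last joint's range is limited). The gripper opens to 85 mm and grips with 20 to 120 N. Pads are 22 mm wide; open, the fingers measure 114 mm over their backs; the gripper's body (76 mm by 85 mm) begins 54 mm behind the grasp point. The pads swing forward as they close: fully open they stand 13 mm farther back than shut.
Start: joints at [1.526, 0.359, 0.012, 0, -1.224, -0.288], TCP at [220.524, 637.938, 231.302] pointing down, gripper open.
Joint ranges: [-3.07, 3.07], [-1.43, 2.12], [-1.02, 1.25], [-3.03, 1.67], [-3.05, -0], [-3.03, 3.03]. Speed limits (rad/s): [2.39, 2.39, 3.01, 3.14, 3.14, 3.14].

## Interface

Orientations are given as a unit quaternion [x, y, z, w].
In Python, from bench import manip, eyes gives the robot as it stands.
- The arm moves only by the tool move_arm, never from a script. Its argument "rows" is a list of rows, each a list of 5 numbers: the shift along the tool's x, y, z in m, then the turn about the tool's y in rad, then the opening, from -1 (shut) to 1 (fully open). In form: [[tx, ty, tz, roll, jaw], ...]. A call has 1 to 12 rows; each row shifts and turns the commanded pose from where the row before left it, along the tool's axes as they then stand; what a row does not reach is not made up. A row lasts 1/10 s, in which the tool goes at most 50 mm and 8.59 degrees, less where a joint would pass 70% of its speed; a pose out of reach is approached as far as the arm can. A call with a gripper value outside its range is refused whole. The fingers move at their own pace and stop on an object; "squeeze" is the grip in N (left out, the last holds). Time passes only in rows, so rows that do not move let the fingers close. It gives the time, the measured TCP pose, the force and the opening at its end, in the units of the state.
- manip.read_state(): the state, without advancing time (a new reading comes with each control period).
- eyes.read_camera(name): name is "scene" or "top" or "wrist"; returns (picture, depth): 420x560x3 uint8, red, green, blue; 420x560 float32, mm along the optical axis (not along the pixel's ray), 0 where there is no reading.
- eyes.calibration(name): a dict with "camera_matrix" (3x3 intrinsics, pixels), "k1" (the pictures are not rectified: a ray, as slopes to the right and down, at radius r is drawn at 1 + k1 r^2 times it, then the intrinsics apply), "rvec" (rotation vector, rad) and "tvec" (3), from world to camera coordinates, as OpenCV has them. Camera axes: x right, y down, z forward; pixel columns grow to the right and rows downward; lengths in mm; the calibration is good to about 2 mm. A picture is of the moment at which its call begins: read the wrist's pose just before it. calibration takes no time and is no camera call; for the wrist camera it gives the pose at the moment of the call.
- manip.hand_in(): hands the job in, once; it reports no verdict.
The state is a dict: "time_s": time; "q": joint angles; "joint_vel": joint speeds; "joint_efforts": joint torques, N m; "eef_pos": TCP position; "orientation": TCP orientation; "force": force on the tool from outside, world axes, zero at the start; "wrist_torque": the same for the moment, N m; "gripper_width": finger opening in mm.
Only numpy, scipy, OpenCV 4.12 (cv2) and the standard library are available. Lean on these libraries where they do the work, as an engineer would, in place of code of your own. Each camera call takes 0.05 s, during which the arm holds its last target.

## Task

Fetch the red-capped vial from the slide-lid case. Ease the lid's pull end up over the stop lip without forcing it, draw the lid out of its rails and lay it flat on the bare bench with its pull up; then stand the red-capped vial upright in the middle of the small white spill tray. Leave the other two vials standing in the case and do not disturb the other things on the bench.

Things in the scene. Friction and masses are not known exactly. Their poses are not given: they have to be found in the camera images.
- case: white slide-lid vial case fixed to the bench, 170 mm long (own x), 73 mm wide (own y), blue metal frame round its top (80 mm wide, 74 mm high at most). Origin: centre of the underside, z up. The lid is drawn out towards own -x. It lies on ledges 58 mm up, 1.5 mm play on each side. Wells 24 mm square, 14 mm deep, at x = -50, 0, 50, y = 0 mm; opening between the ledges 51 mm wide.
- guide: the case's blue guide frame with its stop lip and rails (see case_exit and case_rail), held to the case by three slotted screws a side. Origin and axes as the case's, whatever the frame's height.
- case_exit (a point): middle of the frame's stop lip (3 mm thick, across the case's -x end, just beyond the lid's end), at ledge height (58 mm up, case x = -86.5 mm); axes as the case's. The frame is set by slotted screws and its height is not known: the lip stands 3.5 to 9 mm over the ledges. The lid's end clears it when tilted up about the lid's rear edge by 0.022 rad (frame lowest) to 0.056 rad (highest).
- case_rail (a point): middle of the front ends of the frame's two rails (axes as the case's), which cover the lid's long edges only from here (case x = -40 mm) to the rear (x = 85 mm). Gap over the shut lid 3.25 to 8.75 mm, always 0.25 mm less than the lip's height: a level lid cannot pass the lip. They stop the tilted lid, firmly, at 0.027 rad (frame lowest) to 0.073 rad (highest); do not push on past that.
- lid_pull (a point): centre of the lid's black finger pull: 30 mm long (own x), 16 mm wide (own y), 20 mm tall, standing on the lid. The loose lid is an amber sheet 163 x 62 x 4 mm, 70 to 130 g. This point lies 25 mm from the lid's front (-x) end, 138 mm from its rear end, 10 mm over its top, 14 mm over its underside. Own x points to the lid's rear end, z up; shut, the axes are the case's.
- lid_center (a point): centre of the lid's sheet (half-way through its 4 mm thickness); own x to its rear end, own z up; 56.5 mm behind the pull.
- vial_red_center (a point): centre of the red-capped screw-cap vial (clear, 20 mm across, 48 mm tall; this point is 24 mm over its foot; the cap, 18 mm across, is the top 10 mm; own z up its length). It starts upright in one of the case's three wells, foot 4 mm over the case's underside; which well varies.
- vial_blue_center (a point): centre of the blue-capped screw-cap vial (clear, 20 mm across, 48 mm tall; this point is 24 mm over its foot; the cap, 18 mm across, is the top 10 mm; own z up its length). It starts upright in one of the case's three wells, foot 4 mm over the case's underside; which well varies. Stays in the case.
- vial_white_center (a point): centre of the white-capped screw-cap vial (clear, 20 mm across, 48 mm tall; this point is 24 mm over its foot; the cap, 18 mm across, is the top 10 mm; own z up its length). It starts upright in one of the case's three wells, foot 4 mm over the case's underside; which well varies. Stays in the case.
- tray: small white plastic spill tray fixed to the bench, 90 mm (own x) x 72 mm (own y), 14 mm tall, walls 2.5 mm, flat floor, a tab at each x end (112 mm over the tabs); otherwise empty. Origin: centre of its underside.
- tray_floor (a point): middle of the spill tray's flat floor (its upper side), 2.5 mm over the bench.
- tape: roll of beige paper tape lying flat, 82 mm across, 19 mm tall (bystander). Origin: centre of its underside.
- film: white roll of sealing film, 62 mm across, 50 mm tall (bystander). Origin: centre of its underside.
- dropper: small brown dropper bottle with a black cap, 30 mm across, 75 mm tall (bystander). Origin: centre of its underside.
- timer: white bench timer, 39 x 68 x 62 mm (bystander). Origin: centre of its underside.
- lid: the lid as a whole; origin at the centre of its underside; axes as lid_center's.
- vial_red: the red-capped vial as a whole; origin at the centre of its foot.

How it is judged (in metres and radians):
On the way, in this order (a step that is already met when the one before it is completed fails the run):
1. the lid has been lifted over the stop lip and drawn a third of its length out along its rails (x of lid_center in the frame of case between -0.16 and -0.055 m and angle between the x axis of lid_center and the x axis of case, either way round below 0.2 rad and z of lid_center in the frame of case between 0.055 and 0.085 m), for 0.1 s.
2. the lid lies flat on the bench, pull up, clear of the case (height (world z) of lid_center below 0.006 m and angle between lid_center's own z axis and vertical below 0.06 rad and linear speed of lid below 0.02 m/s), for 0.2 s.
At the end, for the whole second after the job is handed in: Lid flat on the bench, pull up (sheet centre under 6 mm high, tilt under 0.06 rad); red-capped vial at rest upright in the tray, within 20 mm of its middle, centre under 33 mm high; the other two vials within 15 mm of where they stood; all vials tilted under 0.2 rad (height (world z) of lid_center below 0.006 m and angle between lid_center's own z axis and vertical below 0.06 rad and horizontal distance between vial_red_center and tray_floor below 0.02 m and height (world z) of vial_red_center below 0.033 m and angle between each of vial_red_center, vial_blue_center, vial_white_center's own z axis and vertical below 0.2 rad and linear speed of vial_red below 0.02 m/s and distance of each of vial_blue_center, vial_white_center from where it was at the start of the episode below 0.015 m); the robot touches nothing.
It fails at once if the lid is forced against its rails or the stop lip (more than 15 N) (contact force between lid and guide above 15 N).
It fails at once if another thing on the bench (tape, film roll, dropper bottle, timer) is moved by more than 25 mm (distance of any of tape, film, dropper, timer from where it was at the start of the episode above 0.025 m).
It also fails if it takes over 58 s, if anything falls off the work surface, if the arm or the gripper's body presses on something with over 40 N, if the wrist force passes 120 N, or if a joint passes its speed limit or range.

## Working session

There is one attempt and no reset: what is moved stays moved. The work goes in short steps, Python scripts to look and compute and a tool call to move; the robot and the scene stay as the last step left them, time stands still between calls to the robot, and variables do not carry over. Pictures are saved under pics/ and viewed, and the job is handed in when it is done.

Besides the shell and the picture viewer there is one more tool, called after ">>>" as a command line: name --pt "numbers of a row" for each row, then --argument value for the rest. move_arm: Moves the arm, as the interface text tells. Its arguments: {"type":"object","properties":{"rows":{"type":"array"},"squeeze":{"type":"number"}},"required":["rows"]}

```bash
ls; mkdir -p pics
python3 - <<'E'
from bench import manip, eyes
import cv2, numpy as np
print(manip.read_state())
for n in ["scene","top","wrist"]:
    im,d=eyes.read_camera(n); cv2.imwrite(f"pics/{n}0.png",im[:,:,::-1]); np.savez(f"pics/{n}0.npz",im=im,d=d,**{k:np.array(v) for k,v in eyes.calibration(n).items()})
    print(n,eyes.calibration(n))
E
```

```text
pics
{'time_s': 0.0, 'q': array([ 1.52609919e+00,  3.59396090e-01,  1.10531784e-02, -3.36506718e-04,
       -1.22406601e+00, -2.88095489e-01]), 'joint_vel': array([ 0.00067232,  0.00104041, -0.0028677 , -0.00209258,  0.00046795,
        0.00063501]), 'joint_efforts': array([ 8.39704762e-05, -5.83318734e+01,  2.93428248e+01,  6.93705842e+00,
       -5.76497521e-03, -1.41001391e-05]), 'eef_pos': array([220.38732005, 637.50943757, 230.35769546]), 'orientation': array([ 0.41068546, -0.5755519 ,  0.5763123 , -0.40980678]), 'force': array([ 0.36181184, -0.61103336, -0.03390795]), 'wrist_torque': array([ 0.02524787, -0.0290326 ,  0.00388225]), 'gripper_width': 85.45422659989431}
scene {'camera_matrix': array([[386.13968898,   0.        , 283.41653133],
       [  0.        , 386.13968898, 205.55651842],
       [  0.        ,   0.        ,   1.        ]]), 'k1': -0.10048824956700422, 'rvec': array([ 2.06229544, -0.64314494,  0.38403515]), 'tvec': array([-427.06366824,  243.11133937,  591.96029675])}
top {'camera_matrix': array([[420.96512956,   0.        , 281.39909697],
       [  0.        , 420.96512956, 207.94547661],
       [  0.        ,   0.        ,   1.        ]]), 'k1': -0.11205690032869554, 'rvec': array([ 2.11644348, -2.1646163 ,  0.12323103]), 'tvec': array([ 75.36890073, 597.94368309, 870.4499326 ])}
wrist {'camera_matrix': array([[338.60665296,   0.        , 284.78941723],
       [  0.        , 338.60665296, 209.1799932 ],
       [  0.        ,   0.        ,   1.        ]]), 'k1': -0.050890801187604306, 'rvec': array([-1.71186704,  2.40569278,  0.35021839]), 'tvec': array([674.87091838, -36.81984106, 379.07586946])}
```

View pics/scene0.png

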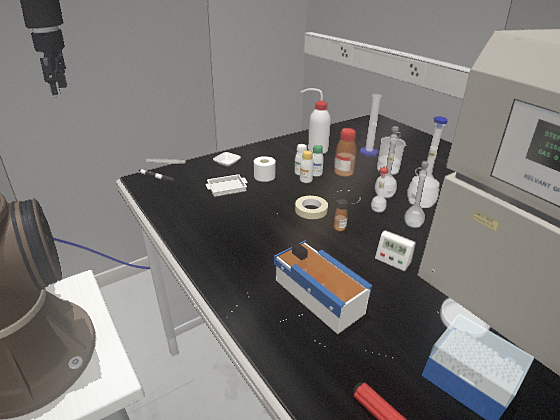

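View pics/top0.png

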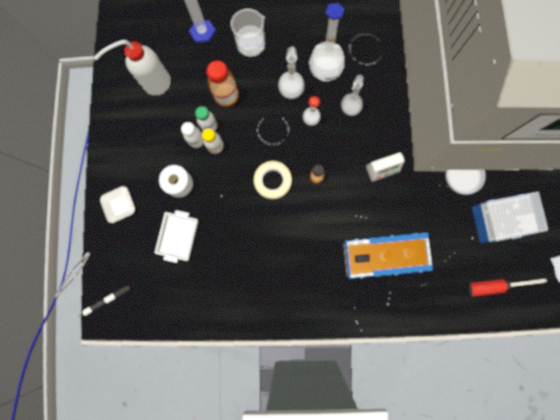

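View pics/wrist0.png

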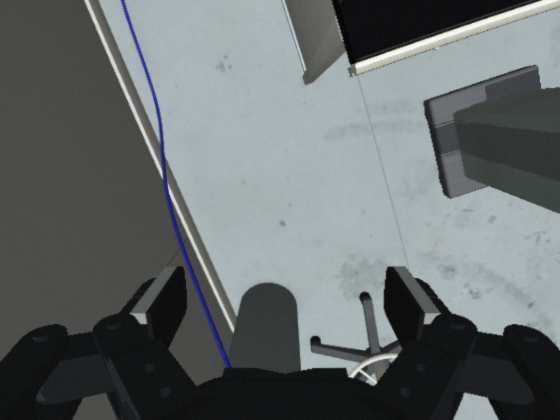

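The case's pull end faces image left (+y) at about (362,258), the tray is at (178,237), and the bench between them is bare. Next I'll measure their poses.

```bash
cat > h.py <<'E'
import cv2, numpy as np
def load(f):
    z=np.load(f); return {k:z[k] for k in z.files}
def rays(c,px):
    px=np.asarray(px,float).reshape(-1,1,2)
    n=cv2.undistortPoints(px,c['camera_matrix'],np.array([float(c['k1']),0,0,0])).reshape(-1,2)
    R,_=cv2.Rodrigues(c['rvec']); d=np.c_[n,np.ones(len(n))]@R; o=-R.T@c['tvec']
    return o,d
def onplane(c,px,z):
    o,d=rays(c,px); return o+d*((z-o[2])/d[:,2])[:,None]
def bydepth(c,px):
    px=np.asarray(px).reshape(-1,2); o,d=rays(c,px)
    return o+d*c['d'][px[:,1].astype(int),px[:,0].astype(int)][:,None]
def proj(c,P):
    return cv2.projectPoints(np.asarray(P,float).reshape(-1,1,3),c['rvec'],c['tvec'],c['camera_matrix'],np.array([float(c['k1']),0,0,0]))[0].reshape(-1,2)
def crop(c,f,x0,y0,x1,y1,s):
    cv2.imwrite(f,cv2.resize(c['im'][y0:y1,x0:x1,::-1],None,fx=s,fy=s,interpolation=cv2.INTER_CUBIC))
E
python3 - <<'E'
from h import *
t=load('pics/top0.npz')
hsv=cv2.cvtColor(t['im'],cv2.COLOR_RGB2HSV)
def pts(m,roi):
    x0,y0,x1,y1=roi; k=np.zeros_like(m); k[y0:y1,x0:x1]=m[y0:y1,x0:x1]
    ys,xs=np.nonzero(k); return np.c_[xs,ys]
roi=(335,222,445,290)
am=pts(((hsv[...,0]>8)&(hsv[...,0]<22)&(hsv[...,1]>150)&(hsv[...,2]>100)).astype(np.uint8),roi)
bl=pts(((hsv[...,0]>95)&(hsv[...,0]<125)&(hsv[...,1]>130)&(hsv[...,2]>70)).astype(np.uint8),roi)
for n,p,z in(("amber",am,62),("blue",bl,71)):
    w=onplane(t,p,z)[:,:2].astype(np.float32); r=cv2.minAreaRect(w); print(n,len(p),r, np.median(bydepth(t,p),0), np.percentile(bydepth(t,p)[:,2],[10,50,90]))
tr=pts((hsv[...,2]>150).astype(np.uint8),(150,205,202,268))
w=onplane(t,tr,14)[:,:2].astype(np.float32); print("tray",cv2.minAreaRect(w),w.mean(0))
crop(t,'pics/tcase.png',335,222,445,290,7); crop(t,'pics/ttray.png',145,200,205,270,8)
s=load('pics/scene0.npz'); crop(s,'pics/scase.png',265,230,380,335,7)
E
```

```text
amber 1720 ((490.8043518066406, -159.23605346679688), (55.36978530883789, 158.79788208007812), 4.081965923309326) [ 492.46428918 -160.15271749   62.61867987] [60.6481835  62.61867987 64.59525695]
blue 634 ((491.347412109375, -159.14822387695312), (83.18760681152344, 179.26368713378906), 4.096254348754883) [ 465.13172836 -186.77661797   69.94248174] [ 0.82394354 69.94248174 72.14295609]
tray ((545.91015625, 300.6336364746094), (79.82795715332031, 115.92800903320312), 76.40342712402344) [545.5924 300.6288]
```

View pics/tcase.png

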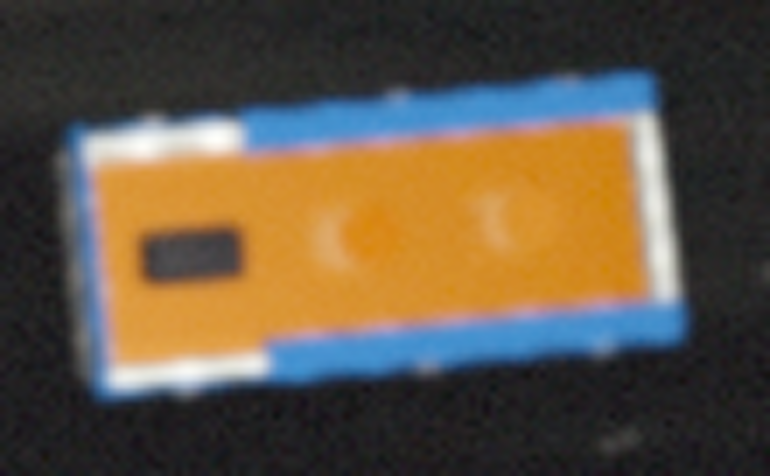

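View pics/scase.png

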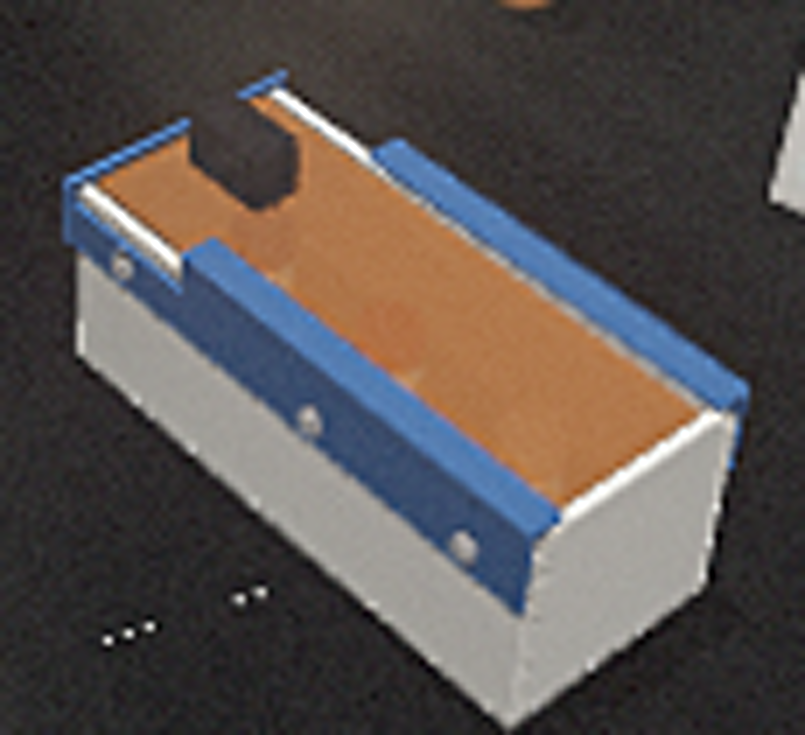

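```bash
cat >> h.py <<'E'
from scipy.spatial.transform import Rotation as Ro
def tool(s): return Ro.from_quat(s['orientation']).as_matrix()
E
python3 - <<'E'
from h import *
from bench import manip
s=manip.read_state(); R=tool(s); print(R.round(4))
w=load('pics/wrist0.npz'); Rc,_=cv2.Rodrigues(w['rvec']); o=-Rc.T@w['tvec']; print("cam in tool",R.T@(o-s['eef_pos']),"\n",(Rc@R).round(3))
t=load('pics/top0.npz')
hsv=cv2.cvtColor(t['im'],cv2.COLOR_RGB2HSV)
m=(t['im'].max(2)<90).astype(np.uint8); m[:250]=0;m[268:]=0;m[:,:352]=0;m[:,373:]=0
p=cv2.findNonZero(m).reshape(-1,2); W=onplane(t,p,82)[:,:2].astype(np.float32); print(cv2.minAreaRect(W))
E
```

```text
[[-3.268e-01 -3.000e-04  9.451e-01]
 [-9.451e-01 -1.300e-03 -3.268e-01]
 [ 1.300e-03 -1.000e+00  1.000e-04]]
cam in tool [  -0.30471075 -142.63896386   73.63460637] 
 [[ 1.     0.    -0.001]
 [-0.001 -0.286 -0.958]
 [-0.001  0.958 -0.286]]
((486.7539367675781, -101.04934692382812), (9.691118240356445, 25.14557456970215), 4.128843307495117)
```

>>> move_arm --pt "0 0.009 0 0.146 0" --pt "0 0.009 0 0.146 -0.3" --pt "0 0.009 0 0.146 -0.3" --pt "0 0.009 0 0.146 -0.3" --pt "0 0.009 0 0.146 -0.3" --pt "0 0.009 0 0.146 -0.3" --pt "0 0.009 0 0.146 -0.3" --pt "0 0.009 0 0.146 -0.3" --pt "-0.012 0 0.042 0 -0.3" --pt "-0.012 0 0.042 0 -0.3" --pt "-0.012 0 0.042 0 -0.3" --pt "-0.012 0 0.042 0 -0.3" --squeeze 20

```text
time_s: 1.35
eef_pos: [280.4, 471.9, 158.9]
orientation: [0.025, -0.706, 0.707, -0.025]
force: [0.3, 0.2, -0.4]
gripper_width: 30.0
```

>>> move_arm --pt "-0.012 0 0.042 0 -0.3" --pt "-0.012 0 0.042 0 -0.3" --pt "-0.012 0 0.042 0 -0.3" --pt "-0.012 0 0.042 0 -0.3" --pt "-0.012 0 0.042 0 -0.3" --pt "-0.012 0 0.042 0 -0.3" --pt "-0.012 0 0.042 0 -0.3" --pt "-0.012 0 0.042 0 -0.3" --pt "-0.012 0 0.042 0 -0.3" --pt "-0.012 0 0.042 0 -0.3" --pt "-0.012 0 0.042 0 -0.3" --pt "-0.012 0 0.042 0 -0.3"

```text
time_s: 2.55
eef_pos: [459.3, -20.8, 159.5]
orientation: [-0.025, 0.707, -0.707, 0.025]
force: [0.7, 1.2, 0.6]
gripper_width: 29.8
```

>>> move_arm --pt "-0.012 0 0.042 0 -0.3" --pt "-0.007 0 0.042 0 -0.3" --pt "0 0 0 0 -0.3"

```text
time_s: 2.85
eef_pos: [484.2, -105.4, 158.8]
orientation: [0.023, -0.707, 0.707, -0.023]
force: [-1.1, 0.7, -0.3]
gripper_width: 29.9
```

Run:
```python
from h import *
from bench import manip, eyes
s=manip.read_state(); print(s['time_s'],s['eef_pos'],s['q'],s['gripper_width']); R=tool(s); print(R.round(4))
c=eyes.calibration('wrist'); im,d=eyes.read_camera('wrist'); np.savez('pics/w1.npz',im=im,d=d,**{k:np.array(v) for k,v in c.items()}); cv2.imwrite('pics/w1.png',im[:,:,::-1])
```

```text
2.85 [ 484.19432616 -105.36663806  158.76950406] [ 1.83550303e-01  1.26437268e-01 -4.78402700e-01  5.61368208e-04
 -9.67157707e-01 -1.18559257e-01] 29.93102915209183
[[-9.979e-01 -1.100e-03  6.530e-02]
 [-6.530e-02 -7.000e-04 -9.979e-01]
 [ 1.100e-03 -1.000e+00  6.000e-04]]
```

View pics/w1.png

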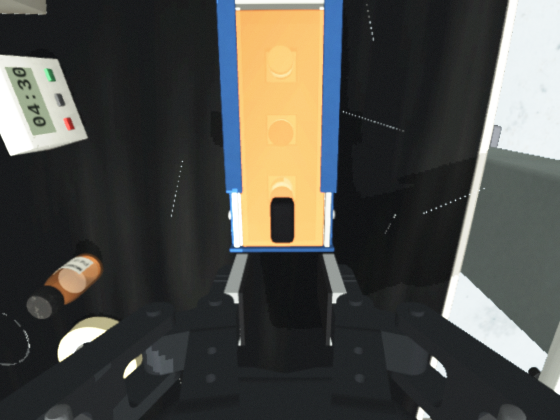

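Run:
```python
from h import *
w=load('pics/w1.npz'); im=w['im']; hsv=cv2.cvtColor(im,cv2.COLOR_RGB2HSV)
A=((hsv[...,0]>8)&(hsv[...,0]<24)&(hsv[...,1]>70)&(hsv[...,2]>140)).astype(np.uint8); A[:,:210]=0;A[:,350:]=0;A[250:]=0
B=((hsv[...,0]>100)&(hsv[...,0]<125)&(hsv[...,1]>120)&(hsv[...,2]>60)).astype(np.uint8);B[:,:200]=0;B[:,360:]=0;B[260:]=0
def line(pts):
    p=np.array(pts,np.float32); vx,vy,x,y=cv2.fitLine(p,cv2.DIST_HUBER,0,.01,.01).ravel(); 
    if vy>0: vx,vy=-vx,-vy
    r=(p-[x,y])@[-vy,vx]; return np.degrees(np.arctan2(vy,vx)),(x,y),r.std()
for nm,M,zs,rows in(("amber",A,(70,71),range(20,180)),("blue outer",B,(71,),range(15,180))):
  for z in zs:
    for side in(0,-1):
        px=[(np.nonzero(M[r])[0][side],r) for r in rows]
        print(nm,z,side,line(onplane(w,px,z)[:,:2]))
px=[(np.nonzero(A[r])[0][s],r) for r in range(197,240) for s in (0,)];print("lidL62",line(onplane(w,px,62)[:,:2]))
px=[(np.nonzero(A[r])[0][-1],r) for r in range(197,240)];print("lidR62",line(onplane(w,px,62)[:,:2]))
m=(im.max(2)<70).astype(np.uint8); m[:190]=0;m[246:]=0;m[:,:255]=0;m[:,:265]=0;m[:,300:]=0
p=cv2.findNonZero(m).reshape(-1,2);print(p.min(0),p.max(0))
# top face: widest? print per-row extents
for r in range(194,246,4):
    c=np.nonzero(m[r])[0]; 
    if len(c): print(r,c[0],c[-1], w['d'][r,(c[0]+c[-1])//2])
# depths
P=lambda pts: bydepth(w,pts)[:,2]
print("lid z",np.median(P([(x,y) for x in range(250,265) for y in range(80,180,3)])),"railL",np.median(P([(x,y) for x in range(228,236) for y in range(80,180,3)])),"railR",np.median(P([(x,y) for x in range(327,334) for y in range(80,180,3)])))
print("lid z front",np.median(P([(x,y) for x in range(250,265) for y in range(200,240,3)])))
crop(w,'pics/w1c.png',210,160,350,260,5)
```

```text
amber 70 0 (np.float32(-85.90531), (np.float32(520.1403), np.float32(-180.93852)), np.float32(0.18661019))
amber 70 -1 (np.float32(-85.96138), (np.float32(466.2017), np.float32(-181.75076)), np.float32(0.19744626))
amber 71 0 (np.float32(-85.90533), (np.float32(520.0108), np.float32(-180.92494)), np.float32(0.18580455))
amber 71 -1 (np.float32(-85.96143), (np.float32(466.3052), np.float32(-181.73367)), np.float32(0.19659333))
blue outer 71 0 (np.float32(-85.961464), (np.float32(532.0034), np.float32(-181.73607)), np.float32(0.20505194))
blue outer 71 -1 (np.float32(-85.94809), (np.float32(454.76752), np.float32(-186.68312)), np.float32(0.19836019))
lidL62 (np.float32(-85.504074), (np.float32(516.6122), np.float32(-97.68908)), np.float32(0.20655519))
lidR62 (np.float32(-84.45181), (np.float32(456.49698), np.float32(-102.36347)), np.float32(0.335397))
[271 198] [293 241]
198 274 289 240.98784
202 272 292 230.96344
206 271 292 227.81158
210 271 292 227.90474
214 271 292 229.1331
218 271 292 230.37587
222 271 292 231.38531
226 271 293 232.50739
230 272 292 233.5453
234 272 292 234.3904
238 272 292 235.53603
lid z 62.039306147194154 railL 69.9199914800306 railR 69.99633048260068
lid z front 62.16157933691656
```

View pics/w1c.png

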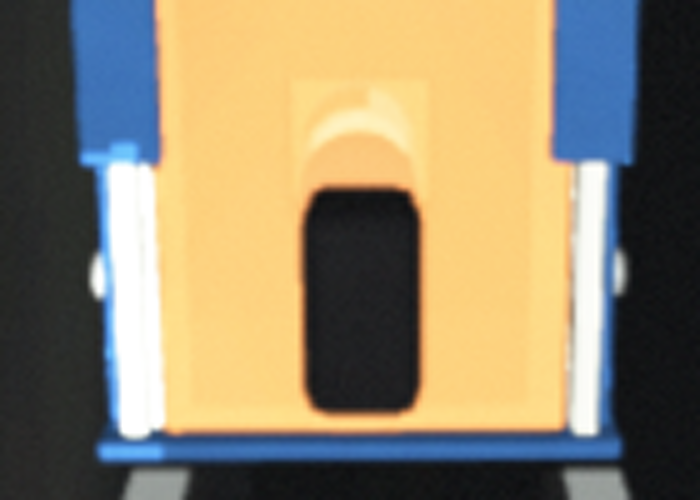

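Run:
```python
from h import *
from bench import manip
s=manip.read_state(); R=tool(s)
w=load('pics/w1.npz'); im=w['im']
corn=onplane(w,[(270.8,206),(293,206),(270.8,240.5),(293,240.5),(281.8,241),(281.8,203),(281.8,204.5)],82)
print(corn); print(((corn-s['eef_pos'])@R).round(1))
print("rear face top via depth", [ (r,bydepth(w,[(282,r)])[0].round(1)) for r in range(196,246,3)])
b=(hsv:=cv2.cvtColor(im,cv2.COLOR_RGB2HSV))
for x in (245,255,262,300,310):
    print(x,[ (r,bydepth(w,[(x,r)])[0][1:].round(1)) for r in range(242,254)])
# rail-mid line in tool
th=np.radians(-85.94); 
for y in (-100,-180):
    l=520.0+(y+180.92)*np.cos(th)/np.sin(th); r=466.3+(y+181.73)*np.cos(th)/np.sin(th); print(y,(l+r)/2)
    l=532.0+(y+181.74)*np.cos(th)/np.sin(th); r=454.77+(y+186.68)*np.cos(th)/np.sin(th); print(y,(l+r)/2, l-r)
```

```text
[[ 495.21806229 -114.23989281   82.        ]
 [ 480.27797508 -115.19769531   82.        ]
 [ 493.9086488   -89.30061824   82.        ]
 [ 478.49557931  -90.28786518   82.        ]
 [ 486.24855675  -89.41807503   82.        ]
 [ 487.94520834 -116.80972257   82.        ]
 [ 487.88034996 -115.76340622   82.        ]]
[[-10.9  76.7  11.2]
 [  4.1  76.8  11.1]
 [-11.2  76.7 -13.8]
 [  4.3  76.7 -13.8]
 [ -3.5  76.7 -14.2]
 [ -3.4  76.7  13.3]
 [ -3.4  76.7  12.2]]
rear face top via depth [(196, array([ 487.9, -116.6,   62.2])), (199, array([ 487.9, -116.5,   70.5])), (202, array([ 487.8, -116.6,   78.7])), (205, array([ 487.7, -115.2,   81.1])), (208, array([ 487.6, -113.4,   82.3])), (211, array([ 487.5, -111.3,   82.5])), (214, array([ 487.3, -108.6,   80.4])), (217, array([ 487.2, -107. ,   82.3])), (220, array([ 487.1, -105. ,   82.6])), (223, array([ 486.9, -102.4,   81.3])), (226, array([ 486.8, -100.4,   81.9])), (229, array([486.7, -98.3,  82.1])), (232, array([486.5, -96.3,  82.5])), (235, array([486.4, -93.8,  81.9])), (238, array([486.2, -91.4,  81.4])), (241, array([486.1, -89
[... 1302 characters left out ...]
7, array([-76.8,  60.6])), (248, array([-76.3,  61.6])), (249, array([-75.9,  62.5])), (250, array([-75.5,  63.5])), (251, array([-74.5,  63. ])), (252, array([-46.5,   1. ])), (253, array([-45.6,   1.3]))]
310 [(242, array([-82. ,  62.2])), (243, array([-81.1,  62.1])), (244, array([-80. ,  61.3])), (245, array([-79.1,  61.2])), (246, array([-77.9,  60.2])), (247, array([-77.1,  60.4])), (248, array([-77.1,  62.4])), (249, array([-76.2,  62.1])), (250, array([-75.4,  62.2])), (251, array([-74.6,  62.2])), (252, array([-46.7,   0. ])), (253, array([-45.9,   0.5]))]
-100 487.377615951116
-100 487.40784093751586 77.58063728498604
-180 493.05595255007967
-180 493.0861775364795 77.58063728498598
```

Run:
```python
from h import *
from bench import manip,eyes
s=manip.read_state(); R=tool(s)
w=load('pics/w1.npz'); Rc,_=cv2.Rodrigues(w['rvec']); o=-Rc.T@w['tvec']; print("cam in tool",R.T@(o-s['eef_pos']),"\n",(Rc@R).round(4))
for r in range(256,330,8):
    g=w['im'][r].astype(int).max(1); print(r,''.join('%4d'%v for v in g[226:256]),'|',''.join('%4d'%v for v in g[314:346]))
    dl=w['d'][r]; 
    print('  d',dl[236:250:2],dl[318:336:2])
```

```text
cam in tool [  -1.39689802 -142.69384433   74.29379204] 
 [[ 1.000e+00 -2.000e-04 -1.000e-03]
 [-1.000e-03 -2.855e-01 -9.584e-01]
 [-1.000e-04  9.584e-01 -2.855e-01]]
256   42  41  39  39  38  37  38  34  40  80 134 154 158 159 158 159 159 158 158 157 145  96  45  33  31  28  30  28  27  28 |   16  18  22  20  26  27  30  31  53 125 152 158 157 157 157 158 156 158 157 153 103  47  21  21  22  23  18  22  20  21  21  21
  d [147.2741  146.92598 147.96469 148.42517 147.21448 148.05794 147.5836 ] [149.47948 148.63535 146.74625 148.00357 148.7233  147.32968 146.79442
 148.1827  326.77347]
264   41  39  38  37  38  39  57 122 153 158 156 158 158 158 158 155 159 157 145  94  40  33  33  31  27  28  27  28  28  29 |   22  20  23  25  27  24  26  29  31  33  51 124 151 156 156 157 157 158 158 156 158 156 150  89  44  33  31  30  29  31  30  28
  d [139.3593  140.40562 141.51953 139.68977 141.07515 140.18062 140.78326] [150.36308 142.74539 139.49576 139.18275 139.19897 140.53412 140.23145
 140.28328 140.3127 ]
272   40  40  41  50 106 147 159 158 158 158 159 158 157 158 158 156 143  96  41  3
[... 2684 characters left out ...]
 25  33  49  53  52  53  39  31  33  30  36  38  38  39  38  36  37  37  40  39  38
  d [112.64919  117.289955 122.38257  121.36911  122.2967   128.54544
 134.9399  ] [348.50183  348.7336   133.97282  127.39694  121.73982  121.27339
 120.482346 117.69666  112.883934]
328   35  37  38  36  37  35  36  37  37  38  33  31  34  48  60  55  52  48  33  30  26  29  27  28  27  29  30  28  29  31 |   29  27  28  27  27  27  30  28  25  26  25  30  39  50  52  52  48  35  32  31  34  35  39  37  39  37  37  35  36  37  33  35
  d [113.42163 117.76625 122.71623 122.28487 122.69354 127.00026 350.02734] [349.80075  351.84805  351.25272  127.48556  120.78969  122.65504
 122.056854 117.789345 113.68411 ]
```

>>> move_arm --pt "-0.002 0.02 -0.001 -0.0055 -0.3" --pt "0 0.02 0 0 -0.3" --pt "0 0.016 0 0 -0.3" --pt "0 0 0 0 -0.3"

```text
time_s: 3.3
eef_pos: [484.0, -99.7, 101.4]
orientation: [0.028, -0.707, 0.707, -0.025]
force: [1.1, -0.7, 1.1]
gripper_width: 29.9
```

```bash
cat >> h.py <<'E'
def snap(n,f):
    from bench import manip,eyes
    s=manip.read_state(); c=eyes.calibration(n); im,d=eyes.read_camera(n)
    k={a:np.array(b) for a,b in c.items()}; np.savez(f'pics/{f}.npz',im=im,d=d,**k); cv2.imwrite(f'pics/{f}.png',im[:,:,::-1]); k.update(im=im,d=d); return s,k
E
python3 - <<'E'
from h import *
s,w=snap('wrist','w2'); R=tool(s); print(s['time_s'],s['eef_pos'],np.degrees(np.arctan2(R[1,2],R[0,2])),s['force'])
E
```

```text
3.3 [484.04926499 -99.67064081 101.44235291] -85.64556780914806 [ 1.08127607 -0.67573933  1.05655863]
```

View pics/w2.png

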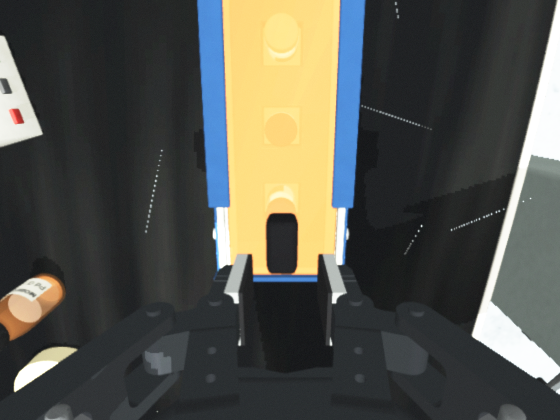

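```bash
cat > m.py <<'E'
from h import *
from bench import manip
def meas(f,r0,r1,zr=70):
    s,w=snap('wrist',f); R=tool(s); im=w['im']; hsv=cv2.cvtColor(im,cv2.COLOR_RGB2HSV)
    print('t',s['time_s'],s['eef_pos'].round(2),'head',np.degrees(np.arctan2(R[1,2],R[0,2])).round(3),'qd',abs(s['joint_vel']).max().round(4),'F',s['force'].round(2),'ydir',R[:,1].round(4))
    A=((hsv[...,0]>8)&(hsv[...,0]<24)&(hsv[...,1]>70)&(hsv[...,2]>140)).astype(np.uint8); A[:,:205]=0;A[:,355:]=0
    for nm,z in (('amber@rail',zr),):
        L=[]
        for side in(0,-1):
            px=[(np.nonzero(A[r])[0][side],r) for r in range(r0,r1)]
            p=onplane(w,px,z)[:,:2].astype(np.float32); vx,vy,x,y=cv2.fitLine(p,cv2.DIST_HUBER,0,.01,.01).ravel()
            if vy>0: vx,vy=-vx,-vy
            L.append((np.degrees(np.arctan2(vy,vx)),x,y))
        print(nm,L)
    return s,w
E
python3 - <<'E'
from m import *
s,w=meas('w3',10,190); g=w['im'].max(2).astype(int)
for r in (222,230,240,250): print(r,g[r,258:306])
for r in (262,275,288): print(r,g[r,230:256],g[r,312:340])
E
```

```text
t 3.35 [485.02 -99.71 102.74] head -85.616 qd 0.03 F [-0.14  0.19  0.41] ydir [-2.2e-03 -4.0e-04 -1.0e+00]
amber@rail [(np.float32(-86.0102), np.float32(520.01465), np.float32(-178.56332)), (np.float32(-86.000015), np.float32(465.96814), np.float32(-177.71742))]
222 [254 254 254 254 254 254 254 254 254 250 178  59  31  35  36  34  36  33
  38  38  38  38  35  35  38  39  37  40  40  36  37  37  39  39  36  37
  35  35  33  32  61 188 252 254 254 254 254 254]
230 [254 254 254 254 254 254 254 254 254 240 132  45  36  38  40  42  42  43
  43  43  44  43  43  43  43  43  44  43  44  44  43  45  44  45  43  43
  42  41  39  37  45 141 250 254 254 254 254 254]
240 [254 254 254 254 254 254 255 254 254 250 174  56  35  36  41  43  43  43
  46  44  44  45  42  45  44  43  43  43  43  45  44  45  42  44  44  44
  44  42  42  39  63 186 252 254 254 254 254 254]
250 [255 255 255 255 255 255 255 254 254 250 176  60  35  38  41  41  44  44
  44  42  43  43  43  43  43  44  41  45  44  41  46  44  45  43  44  41
  41  40  38  37  83 230 253 254 254 254 254 254]
262 [255 255 254 251 230 192 190 190 190 190 190 190 187 191 186 152  87  46
  39  39  36  58 176 251 254 255] [254 254 254 254 254 232 117  39  34  40  40  49 108 172 188 189 189 192
 190 189 189 189 189 189 200 250 254 255]
275 [178 188 191 189 190 190 190 188 188 190 190 183 132  60  40  41  39  35
  34  36  32  37  56 113 137 142] [141 139 140 141 135  85  45  34  34  36  32  34  38  39  44  78 166 187
 189 189 190 189 191 190 189 190 188 189]
288 [187 189 190 189 189 190 188 187 167 108  51  42  39  39  34  35  32  32
  35  36  35  36  35  31  30  29] [ 29  29  27  27  29  33  32  33  30  30  33  33  33  33  36  37  42  41
  58 140 183 189 190 190 190 190 190 189]
```

Run:
```python
from h import *
from bench import manip
s=manip.read_state(); R=tool(s); w=load('pics/w3.npz'); g=w['im'].max(2).astype(int)
print(g[205:285,283]); print([ (r,((bydepth(w,[(283,r)])[0]-s['eef_pos'])@R).round(1).tolist()) for r in range(209,280,4)])
Rc,_=cv2.Rodrigues(w['rvec']); o=-Rc.T@w['tvec']; print("cam in tool",R.T@(o-s['eef_pos']))
P=lambda pts: bydepth(w,pts)[:,2]
G=lambda xs,ys:[(x,y) for x in xs for y in ys]
for ys in (range(60,120,2),range(120,200,2)): print("lid z",np.median(P(G(range(240,258),ys))),np.median(P(G(range(305,322),ys))),"rails",np.median(P(G(range(212,220),ys))),np.median(P(G(range(343,352),ys))))
print('lip',[ (r,bydepth(w,[(x,r) for x in range(262,300,3)])[:,1:].mean(0).round(1)) for r in range(268,284)])
```

```text
[254 254 254 254 254 254 252 217  75  28  28  31  31  29  30  31  35  39
  39  41  43  43  45  43  44  43  43  45  42  44  42  44  44  44  45  43
  45  43  44  45  43  44  42  42  44  44  46  41  44  40  43  42  40  44
  43  41  41  41  42  41  41  41  43  41  42  42  48 114 132 123 141 174
 208 216 212 170  80  34  26  27]
[(209, [-1.2, 42.4, 17.9]), (213, [-1.2, 37.9, 16.9]), (217, [-1.1, 28.9, 17.5]), (221, [-1.1, 23.6, 17.0]), (225, [-1.1, 22.4, 15.2]), (229, [-1.1, 22.0, 13.2]), (233, [-1.1, 21.3, 11.3]), (237, [-1.1, 22.2, 8.7]), (241, [-1.1, 21.1, 6.9]), (245, [-1.2, 22.7, 4.0]), (249, [-1.2, 21.2, 2.4]), (253, [-1.2, 22.5, -0.4]), (257, [-1.2, 21.6, -2.3]), (261, [-1.2, 22.3, -5.0]), (265, [-1.2, 21.5, -6.9]), (269, [-1.2, 21.9, -9.4]), (273, [-1.3, 41.5, -22.0]), (277, [-1.3, 39.8, -23.7])]
cam in tool [  -0.49255533 -141.7529683    72.69029695]
lid z 61.952366082380834 62.04737916098182 rails 69.81808930660435 69.87339416476074
lid z 62.075851870212546 62.04640589632106 rails 69.9596336532017 69.89992078514543
lip [(268, array([-87.7,  75.7])), (269, array([-87.2,  75.9])), (270, array([-86.5,  75.8])), (271, array([-85.8,  75.5])), (272, array([-85.2,  75.7])), (273, array([-77.6,  62. ])), (274, array([-75.6,  59.4])), (275, array([-75.6,  60.8])), (276, array([-75.8,  62.4])), (277, array([-75.6,  63.3])), (278, array([-74.9,  63.3])), (279, array([-74.3,  63.3])), (280, array([-73.4,  63. ])), (281, array([-38.6,   0.3])), (282, array([-37.8,   0.4])), (283, array([-36.8,   0.2]))]
```

>>> move_arm --pt "-0.0006 0.01 0.0035 0.007 -0.3" --pt "0 0.01 0 0 -0.3" --pt "0 0.01 0 0 -0.3" --pt "0 0.008 0 0 -0.3" --pt "0 0 0 0 -0.3" --pt "0 0 0 0 -0.3"

```text
time_s: 4.0
eef_pos: [486.6, -103.8, 65.0]
orientation: [0.025, -0.707, 0.707, -0.024]
force: [-0.0, -0.9, -0.1]
gripper_width: 30.1
```

Run:
```python
from m import *
s,w=meas('w4',10,190); crop(w,'pics/w4c.png',180,180,390,330,3.8)
```

```text
t 4.0 [ 486.57 -103.84   65.04] head -86.069 qd 0.0125 F [-0.01 -0.9  -0.12] ydir [-7.e-04 -3.e-04 -1.e+00]
amber@rail [(np.float32(-85.99299), np.float32(519.8929), np.float32(-177.34044)), (np.float32(-81.52911), np.float32(467.75217), np.float32(-183.14748))]
```

View pics/w4c.png

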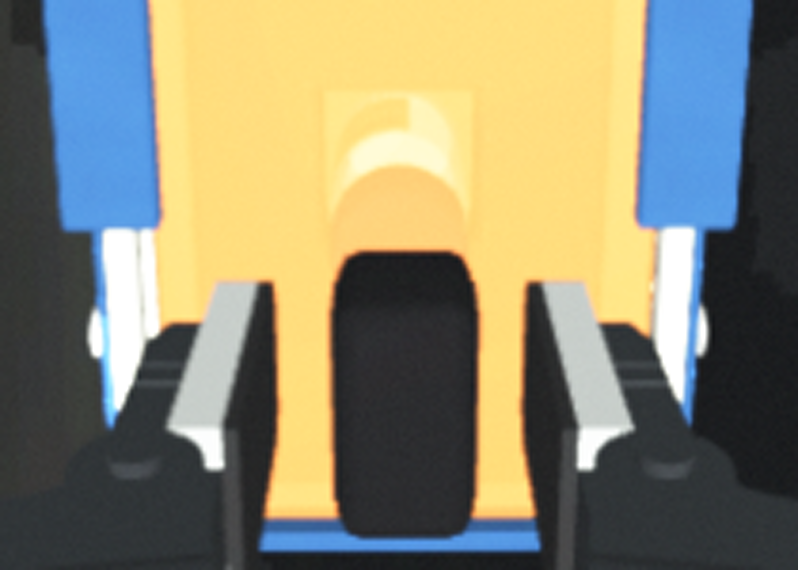

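>>> move_arm --pt "0 0 0 0 -0.6" --pt "0 0 0 0 -1" --pt "0 0 0 0 -1" --pt "0 0 0 0 -1" --pt "0 0 0 0 -1" --pt "0 0 0 0 -1" --squeeze 20

```text
time_s: 4.65
eef_pos: [487.0, -103.7, 65.7]
orientation: [0.024, -0.707, 0.707, -0.025]
force: [-0.5, 1.7, 5.4]
gripper_width: 15.4
```

Run:
```python
from m import *
s,w=meas('w5',10,150); crop(w,'pics/w5c.png',180,180,390,330,3.8); print(s['gripper_width'])
```

```text
t 4.65 [ 487.03 -103.73   65.72] head -86.062 qd 0.0017 F [-0.46  1.7   5.41] ydir [ 8.e-04 -0.e+00 -1.e+00]
amber@rail [(np.float32(-85.92946), np.float32(520.7722), np.float32(-189.61383)), (np.float32(-80.965355), np.float32(468.38315), np.float32(-187.51132))]
15.365096145870938
```

View pics/w5c.png

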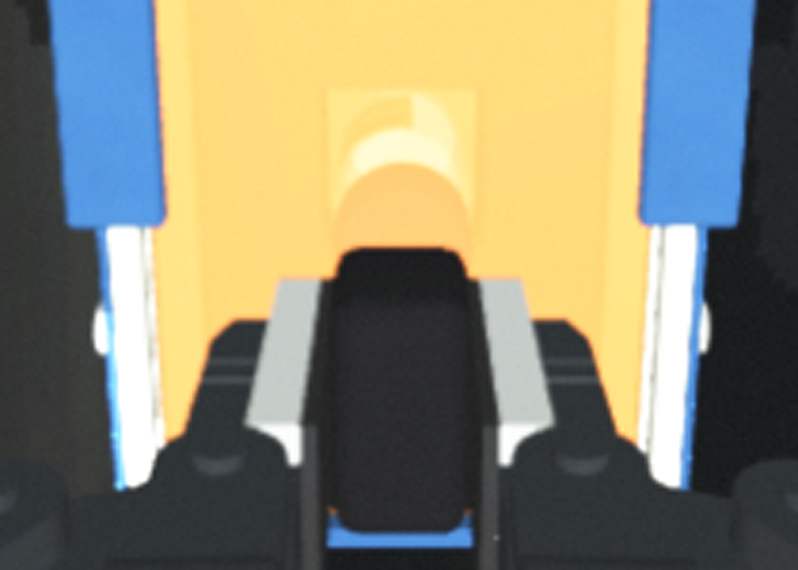

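>>> move_arm --pt "0 -0.0005 0 0 -1" --pt "0 -0.0005 0 0 -1" --pt "0 -0.0005 0 0 -1" --pt "0 -0.0005 0 0 -1" --pt "0 0 0 0 -1"

```text
time_s: 5.2
eef_pos: [486.6, -103.8, 67.2]
orientation: [-0.024, 0.707, -0.707, 0.024]
force: [-0.1, 0.2, -1.2]
gripper_width: 15.3
```

>>> move_arm --pt "0 -0.0005 0 0 -1" --pt "0 -0.0005 0 0 -1" --pt "0 -0.0005 0 0 -1" --pt "0 0 0 0 -1"

```text
time_s: 5.6
eef_pos: [486.7, -103.8, 68.9]
orientation: [-0.024, 0.707, -0.707, 0.024]
force: [-0.2, -0.1, -1.0]
gripper_width: 15.6
```

Run:
```python
from m import *
s,w=meas('w6',10,150); crop(w,'pics/w6c.png',180,180,390,330,3.8); print(s['gripper_width'])
G=lambda xs,ys:[(x,y) for x in xs for y in ys]
P=lambda pts: bydepth(w,pts)
for y in range(10,230,20):
    q=P(G(range(230,255),range(y,y+12))); print(np.median(q,0).round(2))
```

```text
t 5.6 [ 486.75 -103.75   68.9 ] head -86.076 qd 0.0035 F [-0.23 -0.09 -0.97] ydir [ 2.e-04  0.e+00 -1.e+00]
amber@rail [(np.float32(-85.881256), np.float32(520.35626), np.float32(-184.0756)), (np.float32(-85.82026), np.float32(467.38116), np.float32(-195.54803))]
15.619980744451372
[ 511.81 -210.53   65.  ]
[ 511.54 -203.2    65.  ]
[ 511.26 -195.76   65.05]
[ 510.93 -188.12   65.08]
[ 510.71 -180.32   65.07]
[ 510.39 -172.31   65.07]
[ 510.15 -164.03   65.09]
[ 509.8  -155.52   65.17]
[ 509.51 -146.85   65.07]
[ 509.23 -137.83   65.2 ]
[ 508.91 -128.43   65.23]
```

View pics/w6c.png

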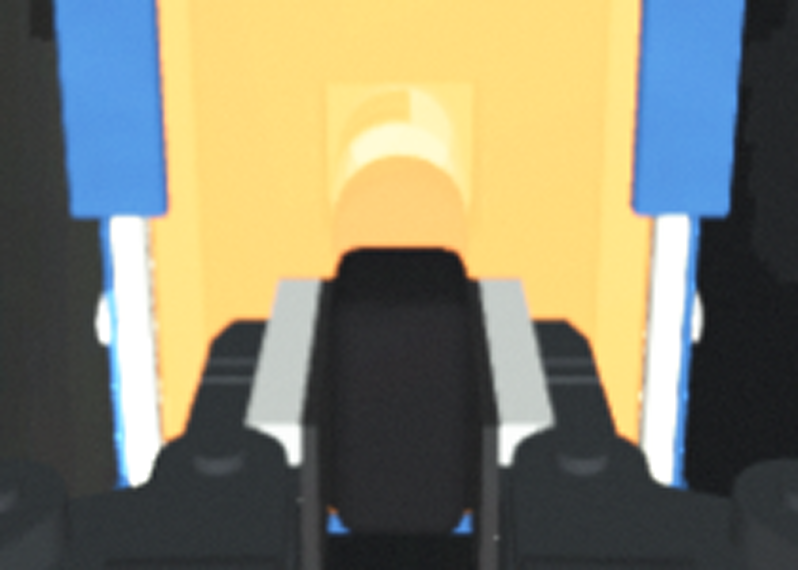

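The lid came up level, because pad friction is holding its tilt. I'll ease the grip a little so the rear edge can sink.

>>> move_arm --pt "0 0 0 0 -0.68" --pt "0 0 0 0 -0.66" --pt "0 0 0 0 -0.65" --pt "0 0 0 0 -0.64"

```text
time_s: 6.05
eef_pos: [486.7, -103.7, 68.8]
orientation: [-0.024, 0.707, -0.707, 0.024]
force: [0.3, -0.4, -0.9]
gripper_width: 15.1
```

```bash
cat >> m.py <<'E'
def lidz(f):
    s,w=snap('wrist',f); G=lambda xs,ys:[(x,y) for x in xs for y in ys]
    q=np.array([np.median(bydepth(w,G(range(232,252),range(y,y+12))),0) for y in range(10,215,10)])
    a,b=np.polyfit(q[:,1],q[:,2],1); print('t',s['time_s'],s['eef_pos'].round(2),'F',s['force'].round(2),'tq',s['wrist_torque'].round(3),'gw',round(s['gripper_width'],2),'lid slope',round(a,4),'z@pull',round(a*-103+b,2),'z@rear(-241)',round(a*-241+b,2),'res',np.std(q[:,2]-a*q[:,1]-b).round(3))
    return s,w
E
python3 -c "
from m import *
lidz('w7')"
```

```text
t 6.05 [ 486.66 -103.74   68.78] F [ 0.31 -0.39 -0.93] tq [-0.012  0.043  0.037] gw 15.11 lid slope 0.0038 z@pull 65.23 z@rear(-241) 64.7 res 0.057
```

>>> move_arm --pt "0 0 0 0 -0.635" --pt "0 0 0 0 -0.63" --pt "0 0 0 0 -0.63"

```text
time_s: 6.4
eef_pos: [486.7, -103.8, 68.8]
orientation: [-0.024, 0.707, -0.707, 0.024]
force: [1.0, 0.3, -1.7]
gripper_width: 15.9
```

```bash
python3 -c "
from m import *
lidz('w8')"
```

```text
t 6.4 [ 486.66 -103.77   68.79] F [ 0.95  0.3  -1.74] tq [0.032 0.05  0.012] gw 15.9 lid slope 0.0033 z@pull 65.24 z@rear(-241) 64.8 res 0.066
```

>>> move_arm --pt "0 0 0 0 -0.627" --pt "0 0 0 0 -0.624" --pt "0 0 0 0 -0.624"

```text
time_s: 6.75
eef_pos: [486.7, -103.8, 68.9]
orientation: [0.024, -0.707, 0.707, -0.024]
force: [-0.1, 0.1, 0.8]
gripper_width: 16.1
```

```bash
python3 -c "
from m import *
lidz('w9')"
```

```text
t 6.75 [ 486.71 -103.77   68.87] F [-0.13  0.11  0.83] tq [-0.004  0.123 -0.031] gw 16.07 lid slope 0.0014 z@pull 62.12 z@rear(-241) 61.93 res 0.06
```

>>> move_arm --pt "0 -0.004 0 0 -0.6" --pt "0 -0.004 -0.009 0 -0.6" --pt "0 0 -0.009 0 -0.6" --pt "0 0 0 0 -0.6" --pt "0 0 0 0 -0.7" --pt "0 0 0 0 -1" --pt "0 0 0 0 -1"

```text
time_s: 7.5
eef_pos: [485.9, -85.5, 77.1]
orientation: [-0.024, 0.707, -0.707, 0.025]
force: [-0.7, 5.3, 5.5]
gripper_width: 15.0
```

```bash
python3 -c "
from m import *
s,w=lidz('w10');crop(w,'pics/w10c.png',180,180,390,330,3.8)"
```

```text
t 7.5 [485.92 -85.51  77.12] F [-0.67  5.29  5.47] tq [ 1.612  0.367 -0.002] gw 15.04 lid slope 0.0011 z@pull 62.11 z@rear(-241) 61.96 res 0.055
```

View pics/w10c.png

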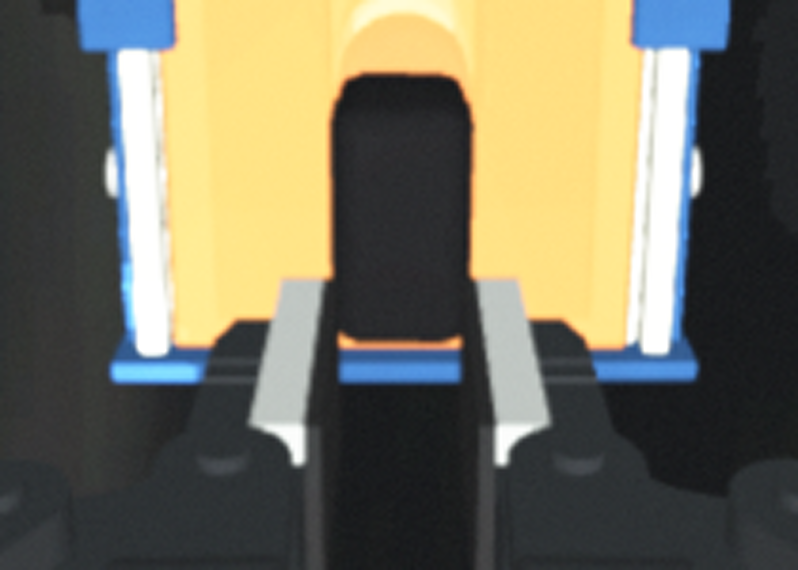

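>>> move_arm --pt "0 -0.0005 0 0 -1" --pt "0 -0.0005 0 0 -1" --pt "0 -0.0005 0 0 -1" --pt "0 -0.0005 0 0 -1" --pt "0 -0.0005 0 0 -1" --pt "0 -0.0005 0 0 -1" --pt "0 0 0 0 -1"

```text
time_s: 8.25
eef_pos: [485.4, -85.9, 79.8]
orientation: [-0.024, 0.707, -0.707, 0.024]
force: [0.5, -0.5, -0.5]
gripper_width: 14.7
```

```bash
python3 -c "
from m import *
s,w=lidz('w11');crop(w,'pics/w11c.png',180,180,390,330,3.8)"
```

```text
t 8.25 [485.43 -85.85  79.85] F [ 0.51 -0.48 -0.54] tq [-0.045  0.026  0.054] gw 14.66 lid slope 0.018 z@pull 64.45 z@rear(-241) 61.96 res 0.052
```

View pics/w11c.png

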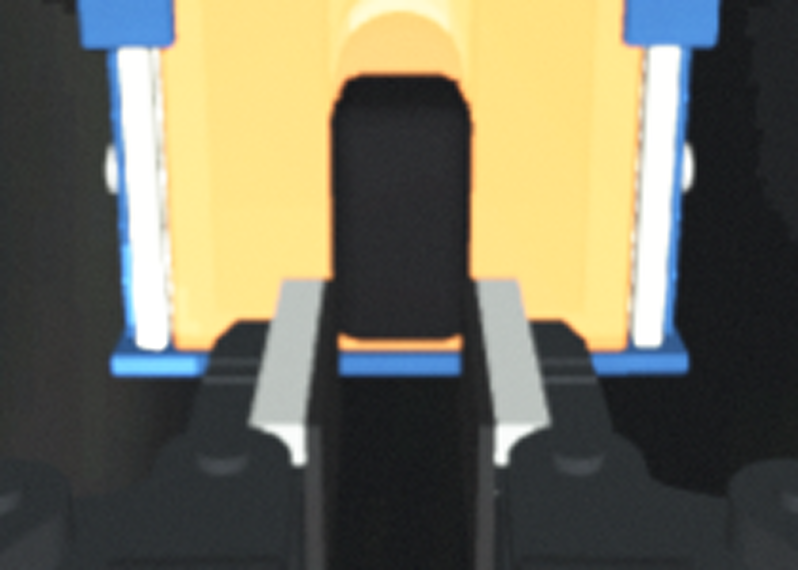

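>>> move_arm --pt "0 -0.0005 0 0 -1" --pt "0 -0.0005 0 0 -1" --pt "0 -0.0005 0 0 -1" --pt "0 -0.0005 0 0 -1" --pt "0 -0.0004 0 0 -1" --pt "0 0 0 0 -1"

```text
time_s: 8.9
eef_pos: [485.4, -85.8, 82.3]
orientation: [-0.024, 0.707, -0.707, 0.024]
force: [1.5, 0.4, -1.0]
gripper_width: 14.8
```

```bash
python3 -c "
from m import *
s,w=lidz('w12');crop(w,'pics/w12c.png',180,180,390,330,3.8)
G=lambda xs,ys:[(x,y) for x in xs for y in ys]
for r in range(262,284): print(r,bydepth(w,[(x,r) for x in range(272,300,2)]).mean(0).round(1),w['im'][r,284])"
```

```text
t 8.9 [485.44 -85.78  82.26] F [ 1.5   0.4  -0.98] tq [-0.066  0.039 -0.003] gw 14.76 lid slope 0.0352 z@pull 66.69 z@rear(-241) 61.83 res 0.063
262 [486.9 -92.7  87. ] [43 41 44]
263 [486.9 -92.3  87.2] [41 41 43]
264 [486.9 -91.7  87.1] [39 39 41]
265 [486.8 -91.3  87.2] [38 38 42]
266 [486.8 -90.7  86.9] [40 40 41]
267 [486.8 -90.3  87.1] [40 41 43]
268 [486.7 -89.7  87. ] [52 45 41]
269 [486.7 -89.   86.5] [144  98  63]
270 [486.6 -87.1  83.7] [243 179 107]
271 [486.  -78.5  67.9] [253 214 133]
272 [485.9 -77.9  67.7] [240 187 156]
273 [485.7 -75.1  63.4] [129 147 195]
274 [485.7 -74.4  63.2] [ 83 143 214]
275 [485.6 -73.9  63.3] [ 67 119 185]
276 [485.6 -73.2  63.2] [ 45  72 111]
277 [ 4.832e+02 -3.930e+01  3.000e-01] [28 34 41]
278 [ 4.832e+02 -3.830e+01 -1.000e-01] [24 26 28]
279 [483.3 -46.3  16.2] [23 25 26]
280 [ 4.831e+02 -3.680e+01  2.000e-01] [23 25 26]
281 [ 4.83e+02 -3.60e+01  3.00e-01] [25 26 29]
282 [ 4.83e+02 -3.52e+01  2.00e-01] [24 26 28]
283 [ 4.829e+02 -3.410e+01 -2.000e-01] [25 26 27]
```

View pics/w12c.png

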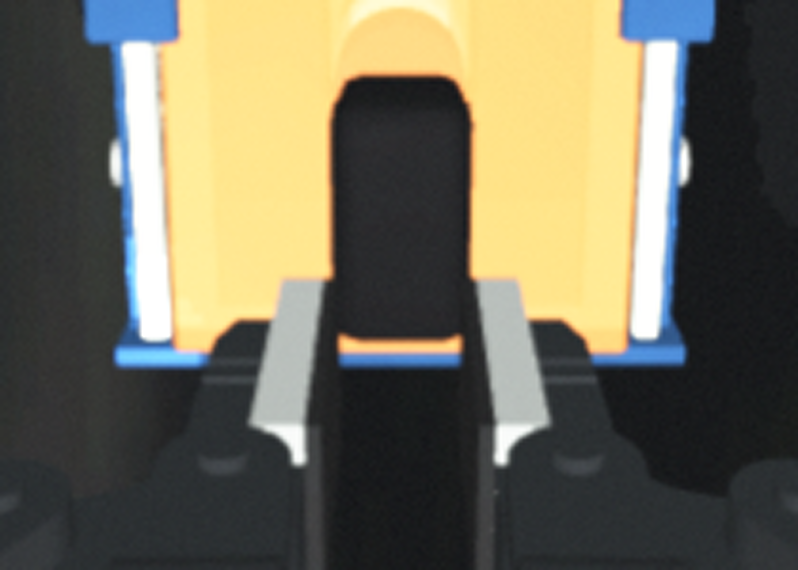

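>>> move_arm --pt "0 -0.0003 0 0 -1" --pt "0 0 -0.002 0 -1" --pt "0 -0.0001 -0.003 0 -1" --pt "0 -0.0001 -0.003 0 -1" --pt "0 -0.0002 -0.004 0 -1" --pt "0 0 0 0 -1"

```text
time_s: 9.55
eef_pos: [484.6, -73.3, 83.0]
orientation: [-0.024, 0.707, -0.707, 0.024]
force: [-0.6, 0.3, -0.4]
gripper_width: 14.5
```

```bash
python3 -c "
from m import *
s,w=lidz('w13');crop(w,'pics/w13c.png',180,180,390,330,3.8)"
```

```text
t 9.55 [484.65 -73.29  82.97] F [-0.59  0.31 -0.39] tq [ 0.081 -0.013 -0.009] gw 14.55 lid slope 0.0401 z@pull 66.8 z@rear(-241) 61.27 res 0.053
```

View pics/w13c.png

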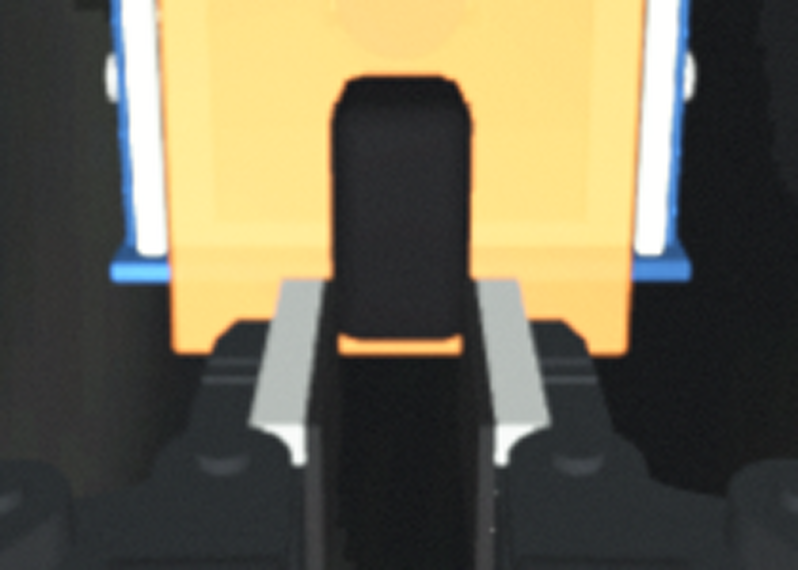

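>>> move_arm --pt "0 -0.0002 -0.004 0 -1" --pt "0 -0.0002 -0.004 0 -1" --pt "0 -0.0002 -0.004 0 -1" --pt "0 -0.0003 -0.004 0 -1" --pt "0 -0.0003 -0.004 0 -1" --pt "0 -0.0003 -0.004 0 -1" --pt "0 -0.0003 -0.004 0 -1" --pt "0 -0.0003 -0.004 0 -1" --pt "0 -0.0003 -0.004 0 -1" --pt "0 -0.0004 -0.004 0 -1" --pt "0 -0.0004 -0.004 0 -1" --pt "0 0 0 0 -1"

```text
time_s: 10.8
eef_pos: [481.7, -29.5, 86.2]
orientation: [-0.024, 0.707, -0.707, 0.024]
force: [-0.5, -0.2, -0.9]
gripper_width: 14.6
```

```bash
python3 -c "
from m import *
s,w=lidz('w14')"
```

```text
t 10.8 [481.68 -29.46  86.2 ] F [-0.54 -0.17 -0.88] tq [0.062 0.01  0.019] gw 14.61 lid slope 0.0624 z@pull 66.73 z@rear(-241) 58.13 res 0.034
```

View pics/w14.png

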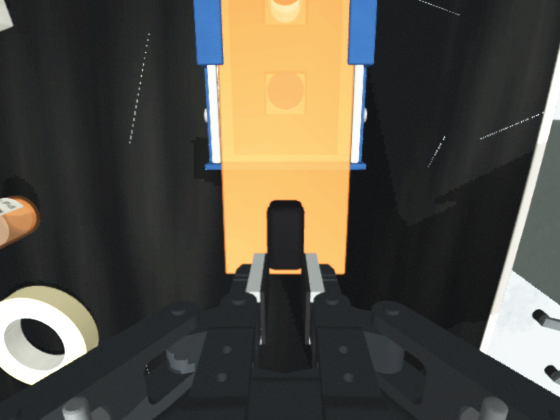

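The lid is over the lip with negligible force. I'll draw it a little further and rest it on lip and ledges. Then I'll regrasp the pull fully so the lid can't droop once it leaves the rails.

>>> move_arm --pt "0 -0.0003 -0.004 0 -1" --pt "0 -0.0004 -0.004 0 -1" --pt "0 -0.0004 -0.004 0 -1" --pt "0 0 0 0 -1" --pt "0 0.001 0 0 -1" --pt "0 0.001 0 0 -1" --pt "0 0 0 0 -1"

```text
time_s: 11.55
eef_pos: [480.8, -18.0, 85.1]
orientation: [0.024, -0.707, 0.707, -0.024]
force: [-0.5, -0.7, -0.7]
gripper_width: 14.7
```

```bash
python3 -c "
from m import *
s,w=lidz('w15')"
```

```text
t 11.55 [480.75 -18.03  85.07] F [-0.46 -0.67 -0.67] tq [ 0.149  0.018 -0.008] gw 14.74 lid slope 0.0536 z@pull 65.6 z@rear(-241) 58.2 res 0.065
```

>>> move_arm --pt "0 0 0 0 -0.4" --pt "0 0 0 0 -0.3" --pt "0 -0.001 0.006 0 -0.3" --pt "0 0 0.006 0 -0.3" --pt "0 0.005 0.006 0 -0.3" --pt "0 0.005 0 0 -0.3" --pt "0 0.004 0 0 -0.3" --pt "0 0 0 0 -0.3"

```text
time_s: 12.4
eef_pos: [481.5, -36.1, 71.3]
orientation: [0.025, -0.707, 0.707, -0.024]
force: [-0.3, -0.2, -0.4]
gripper_width: 29.9
```

```bash
python3 -c "
from m import *
s,w=lidz('w16')
for r in range(255,285,3): print(r,bydepth(w,[(x,r) for x in range(272,296,2)]).mean(0).round(1))"
```

```text
t 12.4 [481.46 -36.13  71.35] F [-0.35 -0.16 -0.42] tq [-0.018  0.018 -0.072] gw 29.85 lid slope 0.0553 z@pull 65.6 z@rear(-241) 57.97 res 0.045
255 [484.5 -54.3  93.6]
258 [484.2 -49.5  85.9]
261 [484.2 -48.8  87.4]
264 [484.1 -47.8  88.1]
267 [484.  -46.8  88.8]
270 [483.9 -45.6  89.1]
273 [483.9 -44.3  89.2]
276 [483.8 -42.8  89. ]
279 [483.7 -41.4  89. ]
282 [483.6 -40.3  89.4]
```

View pics/w16.png

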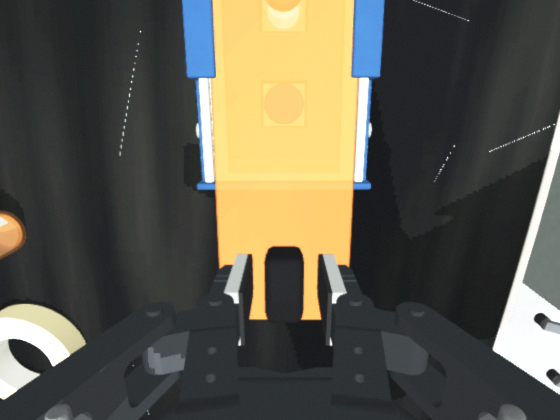

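>>> move_arm --pt "0 0 0 0 -0.5" --pt "0 0 0 0 -1" --pt "0 0 0 0 -1" --pt "0 0 0 0 -1" --squeeze 20

```text
time_s: 12.85
eef_pos: [482.1, -35.8, 72.4]
orientation: [-0.024, 0.707, -0.707, 0.024]
force: [0.2, -0.4, 0.5]
gripper_width: 15.7
```

```bash
python3 -c "
from m import *
s,w=lidz('w17')"
```

```text
t 12.85 [482.11 -35.82  72.35] F [ 0.16 -0.37  0.5 ] tq [ 0.027 -0.003  0.025] gw 15.68 lid slope 0.0542 z@pull 65.61 z@rear(-241) 58.13 res 0.045
```

>>> move_arm --pt "0 -0.0003 0 0 -1" --pt "0 -0.0002 0 0 -1" --pt "0 0 0 0 -1" --squeeze 40

```text
time_s: 13.2
eef_pos: [481.9, -35.9, 72.6]
orientation: [-0.024, 0.707, -0.707, 0.024]
force: [0.0, -0.0, -1.3]
gripper_width: 14.8
```

```bash
python3 -c "
from m import *
s,w=lidz('w18')"
```

```text
t 13.2 [481.91 -35.93  72.65] F [ 0.04 -0.03 -1.35] tq [ 0.032 -0.025  0.034] gw 14.82 lid slope 0.0551 z@pull 65.7 z@rear(-241) 58.1 res 0.045
```

>>> move_arm --pt "0 -0.0004 0 0 -1" --pt "0 -0.0003 -0.002 0 -1" --pt "0 -0.0002 -0.004 0 -1" --pt "0 -0.0002 -0.004 0 -1" --pt "0 -0.0002 -0.004 0 -1" --pt "0 -0.0002 -0.004 0 -1" --pt "0 0 0 0 -1"

```text
time_s: 13.95
eef_pos: [480.8, -17.4, 74.2]
orientation: [-0.024, 0.707, -0.707, 0.024]
force: [-0.1, -0.6, -0.9]
gripper_width: 14.8
```

```bash
python3 -c "
from m import *
s,w=lidz('w19')"
```

```text
t 13.95 [480.83 -17.41  74.25] F [-0.15 -0.58 -0.87] tq [ 0.077 -0.034  0.041] gw 14.82 lid slope 0.0556 z@pull 66.31 z@rear(-241) 58.64 res 0.06
```

>>> move_arm --pt "0 -0.0002 -0.004 0 -1" --pt "0 -0.0002 -0.004 0 -1" --pt "0 -0.0002 -0.004 0 -1" --pt "0 -0.0002 -0.004 0 -1" --pt "0 -0.0002 -0.004 0 -1" --pt "0 -0.0002 -0.004 0 -1" --pt "0 -0.0003 -0.004 0 -1" --pt "0 -0.0003 -0.004 0 -1" --pt "0 -0.0003 -0.004 0 -1" --pt "0 -0.0003 -0.004 0 -1" --pt "0 -0.0003 -0.004 0 -1" --pt "0 0 0 0 -1"

```text
time_s: 15.2
eef_pos: [477.8, 26.4, 77.0]
orientation: [-0.024, 0.707, -0.707, 0.024]
force: [0.6, -0.6, -0.9]
gripper_width: 14.8
```

```bash
python3 -c "
from m import *
s,w=lidz('w20')"
```

```text
t 15.2 [477.85  26.4   76.97] F [ 0.57 -0.56 -0.88] tq [0.058 0.014 0.02 ] gw 14.75 lid slope 0.0545 z@pull 66.65 z@rear(-241) 59.12 res 0.059
```

View pics/w20.png

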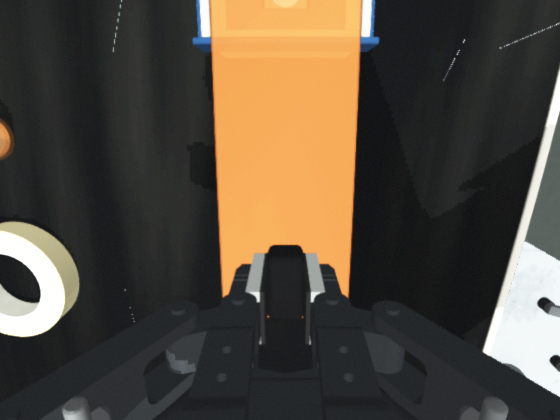

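>>> move_arm --pt "0 -0.004 0 0 -1" --pt "0 -0.006 -0.002 0 -1" --pt "0 -0.006 -0.008 0 -1" --pt "0 0 -0.015 0 -1" --pt "0 0 -0.02 0 -1" --pt "0 0 -0.02 0 -1" --pt "0 0 -0.01 0 -1" --pt "0 0.01 0 0 -1" --pt "0 0.02 0 0 -1" --pt "0 0.02 0 0 -1" --pt "0 0 0 0 -1"

```text
time_s: 16.35
eef_pos: [470.7, 99.2, 40.4]
orientation: [0.026, -0.706, 0.708, -0.022]
force: [-0.1, -0.1, -1.6]
gripper_width: 14.7
```

```bash
python3 -c "
from m import *
s,w=lidz('w21')
s,t=snap('scene','s21')"
```

```text
t 16.35 [470.68  99.2   40.43] F [-0.13 -0.13 -1.56] tq [0.001 0.092 0.006] gw 14.74 lid slope 0.0533 z@pull 26.36 z@rear(-241) 19.0 res 0.054
```

View pics/s21.png

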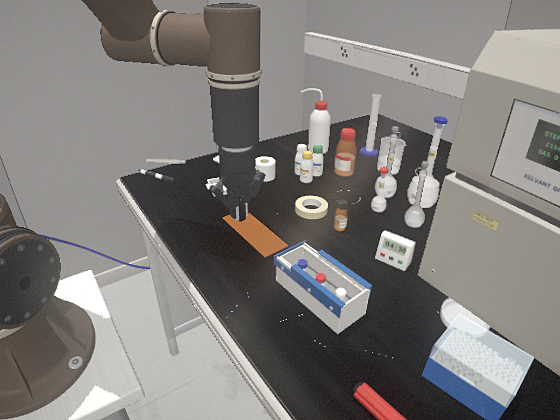

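View pics/w21.png

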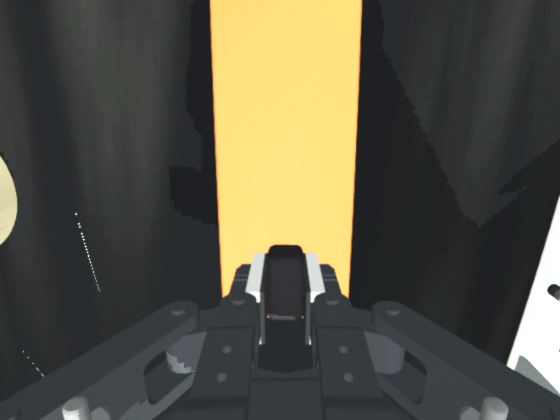

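The lid is free of the case, and the red cap is in the middle well with blue at the front and white at the rear. I'll lower the lid now.

>>> move_arm --pt "0 0.01 0 0 -1" --pt "0 0.01 0 0 -1" --pt "0 0.005 0 0 -1" --pt "0 0 0 0 -1"

```text
time_s: 16.85
eef_pos: [472.1, 100.4, 17.1]
orientation: [0.025, -0.706, 0.707, -0.024]
force: [-0.5, -0.6, -1.2]
gripper_width: 15.1
```

>>> move_arm --pt "0 0.002 0 0 -1" --pt "0 0.002 0 0 -1" --pt "0 0.002 0 0 -1" --pt "0 0 0 0 -1" --squeeze 20

```text
time_s: 17.25
eef_pos: [473.0, 101.1, 12.1]
orientation: [-0.024, 0.707, -0.707, 0.025]
force: [-0.8, 2.2, 2.4]
gripper_width: 14.9
```

```bash
python3 -c "
from m import *
s,w=lidz('w22')"
```

```text
t 17.25 [473.05 101.13  12.11] F [-0.79  2.16  2.39] tq [ 0.335  0.283 -0.066] gw 14.89 lid slope 0.0376 z@pull 1.29 z@rear(-241) -3.9 res 0.053
```

>>> move_arm --pt "0 0.0015 0 0 -1" --pt "0 0.0015 0 0 -1" --pt "0 0.0015 0 0 -1" --pt "0 0.0005 0 0 -1" --pt "0 0 0 0 -1"

```text
time_s: 17.8
eef_pos: [472.9, 101.0, 7.1]
orientation: [-0.024, 0.707, -0.707, 0.025]
force: [-1.1, 3.3, 6.3]
gripper_width: 14.9
```

```bash
python3 -c "
from m import *
s,w=lidz('w23')"
```

```text
t 17.8 [472.9  100.97   7.12] F [-1.08  3.33  6.26] tq [ 0.699  0.413 -0.045] gw 14.93 lid slope 0.0013 z@pull 3.87 z@rear(-241) 3.69 res 0.034
```

>>> move_arm --pt "0 0 0 0 -0.5" --pt "0 0 0 0 -0.3" --pt "0 0 0 0 -0.3" --pt "0 -0.005 0 0 -0.3" --pt "0 -0.01 0 0 -0.3" --pt "0 -0.02 0 0 -0.3" --pt "0 -0.02 0 0 -0.3"

```text
time_s: 18.55
eef_pos: [472.5, 100.6, 63.0]
orientation: [0.024, -0.707, 0.707, -0.024]
force: [-0.5, 0.6, -0.1]
gripper_width: 30.0
```

```bash
python3 -c "
from m import *
s,w=snap('wrist','w24'); print(s['q'],s['eef_pos'],s['gripper_width'])"
```

```text
[ 6.18104560e-01  2.30483354e-01 -6.19111416e-01  1.37002151e-04
 -7.21707240e-01 -5.49644035e-01] [472.50676918 100.59145083  63.03916234] 30.034518219242663
```

View pics/w24.png

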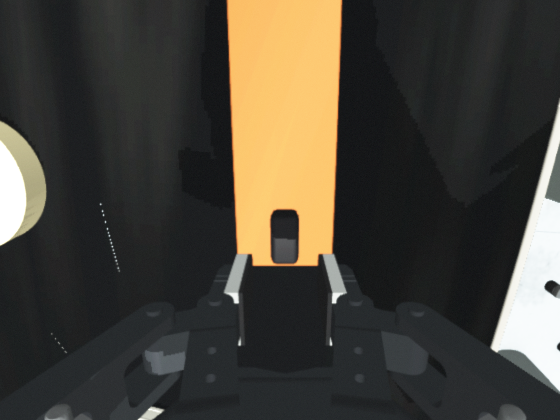

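>>> move_arm --pt "0 -0.007 0 -0.143 -0.3" --pt "0 -0.007 0 -0.143 -0.3" --pt "0 -0.007 0 -0.143 -0.3" --pt "0 -0.007 0 -0.143 -0.3" --pt "0 -0.007 0 -0.143 -0.3" --pt "0 -0.007 0 -0.143 -0.3" --pt "0 -0.007 0 -0.143 -0.3" --pt "0 -0.007 0 -0.143 -0.3" --pt "0 -0.007 0 -0.143 -0.3" --pt "0 -0.007 0 -0.143 -0.3" --pt "0 -0.007 0 -0.141 -0.3"

```text
time_s: 19.7
eef_pos: [472.6, 100.7, 140.0]
orientation: [-0.518, 0.481, -0.481, 0.519]
force: [-0.4, -0.7, 0.6]
gripper_width: 29.9
```

>>> move_arm --pt "0.02 0 0 0 -0.3" --pt "0.03 0 0 0 -0.3" --pt "0.03 0 0 0 -0.3" --pt "0.03 0 0 0 -0.3" --pt "0.03 0 0 0 -0.3" --pt "0.03 0 0 0 -0.3" --pt "0.03 0 0 0 -0.3" --pt "0.03 0 0 0 -0.3" --pt "0.02 0 0 0 -0.3" --pt "0.011 0 0 0 -0.3" --pt "0 0 0 0 -0.3" --pt "0 0 0 0 -0.3"

```text
time_s: 20.9
eef_pos: [490.5, -159.4, 139.2]
orientation: [-0.517, 0.483, -0.483, 0.517]
force: [0.1, -0.1, 0.1]
gripper_width: 29.9
```

```bash
python3 -c "
from m import *
s,w=snap('wrist','w25'); R=tool(s); print(s['q'],s['eef_pos'],s['gripper_width'],abs(s['joint_vel']).max(),R.round(4))
Rc,_=cv2.Rodrigues(w['rvec']); o=-Rc.T@w['tvec']; print('cam in tool',R.T@(o-s['eef_pos']))"
```

```text
[ 6.66777538e-02  1.80168009e-01 -4.63423859e-01 -1.19834047e-04
 -9.26946937e-01  1.57240086e+00] [ 490.45383301 -159.44038599  139.15023024] 29.944378778223193 0.014882176212635493 [[ 6.820e-02  3.000e-04  9.977e-01]
 [-9.977e-01  1.000e-04  6.820e-02]
 [-1.000e-04 -1.000e+00  3.000e-04]]
cam in tool [ 1.09993575e-01 -1.42638000e+02  7.36925342e+01]
```

View pics/w25.png

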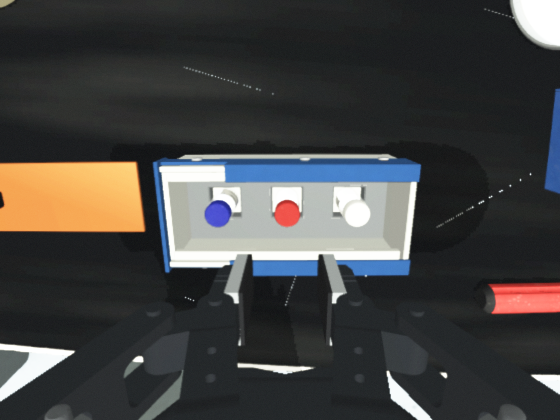

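```bash
python3 -c "
from m import *
from bench import manip
s=manip.read_state(); R=tool(s); w=load('pics/w25.npz'); im=w['im'].astype(int)
m=((im[...,0]>130)&(im[...,1]<80)&(im[...,2]<80)).astype(np.uint8); m[:,:260]=0;m[:,310:]=0;m[260:]=0
c,_=cv2.findContours(m,cv2.RETR_EXTERNAL,cv2.CHAIN_APPROX_NONE); c=max(c,key=cv2.contourArea); print(cv2.minEnclosingCircle(c),cv2.boundingRect(c),cv2.fitEllipse(c))
ys,xs=np.nonzero(m); 
q=bydepth(w,np.c_[xs,ys]); print(np.percentile(q[:,2],[5,50,95]))
top=q[q[:,2]>50.5]; r=(top-s['eef_pos'])@R; print('top-face extents tool',np.percentile(r,[1,50,99],axis=0).round(1),'world',top.mean(0))
p=onplane(w,[(287,213.5)],52); print(p,(p-s['eef_pos'])@R)
for x in range(240,254): pass
g=im.max(2)
for rr in (258,266,280): print(rr,g[rr,228:258],g[rr,312:345])
"
```

```text
((286.5, 208.0), 10.688879013061523) (276, 200, 22, 11) ((286.84027099609375, 212.4398193359375), (21.80489730834961, 22.449018478393555), 177.22589111328125)
[46.67474154 51.04616707 53.14324188]
top-face extents tool [[-6.7 85.5  0.8]
 [ 1.1 87.2  8.1]
 [10.4 88.6 10.2]] world [ 498.03591633 -160.33810624   51.93880807]
[[ 492.56878005 -160.77622806   52.        ]] [[ 1.79237238 87.15427178  1.92160091]]
258 [254 254 254 254 253 253 252 233 177 166 164 166 165 164 165 166 165 164
 130  73  40  36  32  72 209 251 253 254 254 254] [254 254 254 254 253 244 150  49  34  34  42  91 147 164 167 167 165 167
 164 167 165 167 188 245 253 254 254 254 254 254 254 254 254]
266 [ 43  42  43  53 114 153 166 165 166 166 166 165 166 166 168 162 122  65
  39  35  33  31  33  41  98 174 201 203 205 203] [201 200 201 201 195 140  66  32  31  31  30  34  40  82 148 165 166 166
 166 167 166 166 165 166 164 139  75  47  44  41  40  42  43]
280 [141 161 163 165 167 167 166 165 167 163 167 163 151 100  46  34  33  33
  31  28  32  33  31  31  31  28  23  26  25  25] [ 30  30  33  33  33  31  32  30  28  29  25  28  28  33  35  34  50 122
 159 165 165 166 165 167 166 165 163 166 167 161 120  74  63]
```

```bash
python3 -c "
from m import *
from bench import manip
s=manip.read_state(); R=tool(s); w=load('pics/w25.npz'); im=w['im']; h=cv2.cvtColor(im,cv2.COLOR_RGB2HSV)
m=(((h[...,0]<10)|(h[...,0]>170))&(h[...,1]>120)).astype(np.uint8); m[:,:260]=0;m[:,310:]=0;m[240:]=0;m[:195]=0
m=cv2.morphologyEx(m,cv2.MORPH_OPEN,np.ones((3,3)))
c,_=cv2.findContours(m,cv2.RETR_EXTERNAL,cv2.CHAIN_APPROX_NONE); c=max(c,key=cv2.contourArea); print(cv2.boundingRect(c),cv2.fitEllipse(c))
ys,xs=np.nonzero(m); q=bydepth(w,np.c_[xs,ys]); top=q[q[:,2]>50.5]; r=(top-s['eef_pos'])@R; print(np.percentile(r,[2,50,98],axis=0).round(1),len(top))
crop(w,'pics/w25c.png',200,170,380,260,4.2)"
```

```text
(274, 200, 26, 27) ((286.743896484375, 213.0547332763672), (24.50211524963379, 25.557209014892578), 179.31512451171875)
[[-6.7 85.4 -6.5]
 [ 1.8 86.6  1.8]
 [ 9.6 88.3  9.6]] 484
```

View pics/w25c.png

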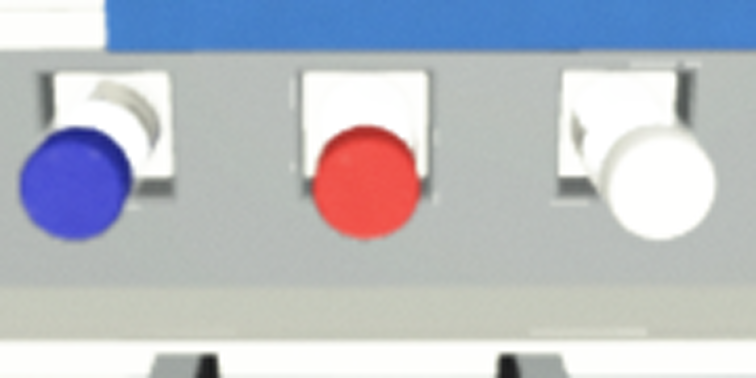

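>>> move_arm --pt "0.0017 0.015 0.0017 0 -0.3" --pt "0 0.02 0 0 -0.3" --pt "0 0.02 0 0 -0.3" --pt "0 0.02 0 0 -0.3" --pt "0 0.015 0 0 -0.3" --pt "0 0.01 0 0 -0.3" --pt "0 0 0 0 -0.3"

```text
time_s: 21.65
eef_pos: [491.7, -160.6, 37.9]
orientation: [0.518, -0.483, 0.482, -0.517]
force: [-0.4, 0.5, -0.0]
gripper_width: 29.5
```

```bash
python3 -c "
from m import *
s,w=snap('wrist','w26'); print(s['eef_pos'],s['force'])"
```

```text
[ 491.65280408 -160.56608856   37.89594133] [-0.409869    0.45239054 -0.04276708]
```

View pics/w26.png

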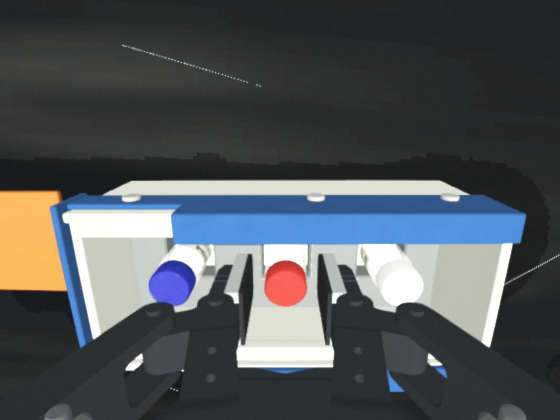

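>>> move_arm --pt "0 0.006 0 0 -0.3" --pt "0 0.006 0 0 -0.3" --pt "0 0 0 0 -0.3" --pt "0 0 0 0 -1" --pt "0 0 0 0 -1" --pt "0 0 0 0 -1" --pt "0 0 0 0 -1" --squeeze 25

```text
time_s: 22.4
eef_pos: [492.5, -161.2, 27.1]
orientation: [-0.517, 0.482, -0.483, 0.517]
force: [0.3, -0.3, -0.6]
gripper_width: 18.2
```

```bash
python3 -c "
from m import *
s,w=snap('wrist','w27'); print(s['eef_pos'],s['force'],s['gripper_width'])"
```

```text
[ 492.46494846 -161.23394527   27.06777016] [ 0.30675863 -0.31053085 -0.56980978] 18.16622268981036
```

View pics/w27.png

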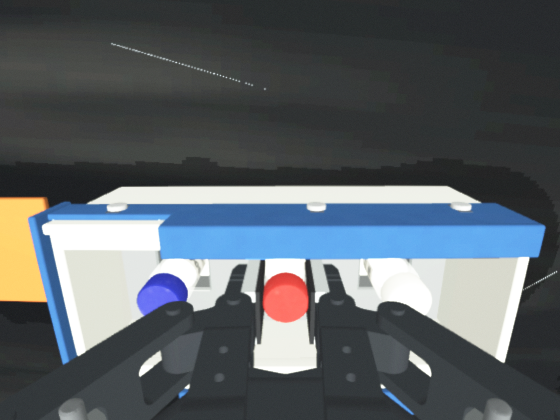

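>>> move_arm --pt "0 -0.004 0 0 -1" --pt "0 -0.008 0 0 -1" --pt "0 -0.012 0 0 -1" --pt "0 -0.016 0 0 -1" --pt "0 -0.02 0 0 -1" --pt "0 -0.02 0 0 -1" --pt "0 -0.015 0 0 -1" --pt "0 -0.005 0 0 -1" --pt "0 0 0 0 -1"

```text
time_s: 23.35
eef_pos: [492.9, -161.2, 128.2]
orientation: [-0.516, 0.482, -0.483, 0.518]
force: [0.1, 0.5, -0.3]
gripper_width: 18.0
```

```bash
python3 -c "
from m import *
s,w=snap('wrist','w28'); print(s['eef_pos'],s['force'],s['gripper_width'])
snap('scene','s28')"
```

```text
[ 492.89735753 -161.18940906  128.1736882 ] [ 0.10507937  0.48423465 -0.27434971] 18.012840989064653
```

View pics/w28.png

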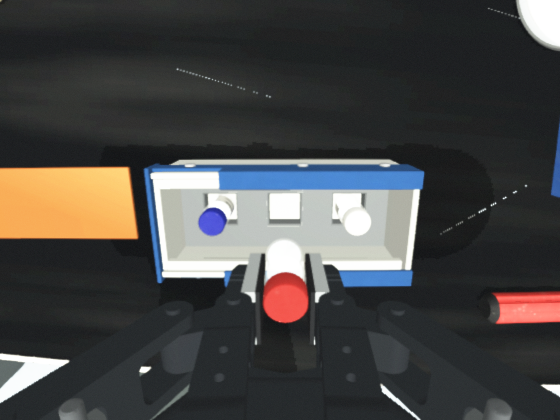

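View pics/s28.png

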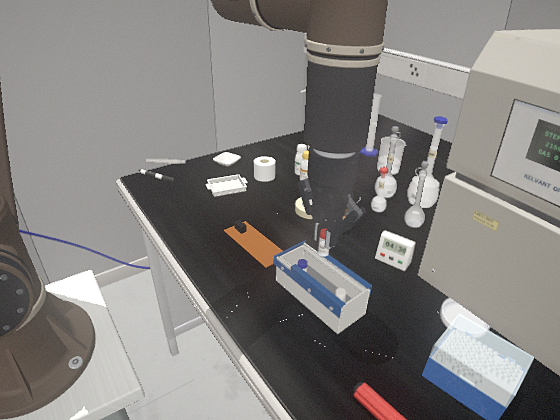

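The red vial is lifted, the other two are still standing, and the lid lies flat on the bench. Next is the tray.

>>> move_arm --pt "-0.018 0 0.004 0 -1" --pt "-0.038 0 0.007 0 -1" --pt "-0.042 0 0.008 0 -1" --pt "-0.042 0 0.008 0 -1" --pt "-0.042 0 0.008 0 -1" --pt "-0.042 0 0.008 0 -1" --pt "-0.042 0 0.008 0 -1" --pt "-0.042 0 0.008 0 -1" --pt "-0.042 0 0.008 0 -1" --pt "-0.042 0 0.008 0 -1" --pt "-0.038 0 0.006 0 -1" --pt "-0.018 0 0.003 0 -1"

```text
time_s: 24.65
eef_pos: [545.1, 294.2, 125.4]
orientation: [0.518, -0.482, 0.482, -0.517]
force: [0.0, -0.3, -0.9]
gripper_width: 17.9
```

>>> move_arm --pt "-0.009 0.01 0.001 0 -1" --pt "0 0.01 0 0 -1" --pt "0 0 0 0 -1"

```text
time_s: 24.95
eef_pos: [544.3, 298.4, 104.1]
orientation: [0.518, -0.483, 0.483, -0.515]
force: [-0.7, -1.0, 0.4]
gripper_width: 18.1
```

```bash
python3 -c "
from m import *
s,w=snap('wrist','w29'); print(s['eef_pos'],s['force'],s['gripper_width'],s['time_s'])
snap('top','t29')
R=tool(s)
m=((w['im'].min(2)>140)).astype(np.uint8)
n,l,st,ce=cv2.connectedComponentsWithStats(m); print(st[st[:,4]>300]);print(R.round(3))"
```

```text
[544.29131931 298.3710114  104.13365226] [-0.74874856 -0.99142158  0.41925486] 18.11735396078433 24.95
[[     0      0    560    420 206872]
 [   240      0    118     73   5567]
 [    17     25    122    127  10296]
 [   215    131    137    148  12114]]
[[ 0.068 -0.004  0.998]
 [-0.998 -0.003  0.068]
 [ 0.003 -1.    -0.004]]
```

View pics/w29.png

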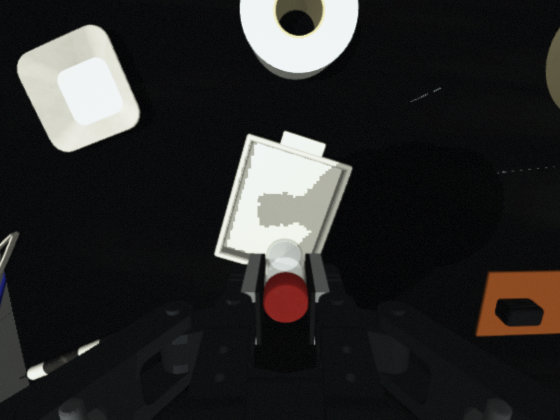

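View pics/t29.png

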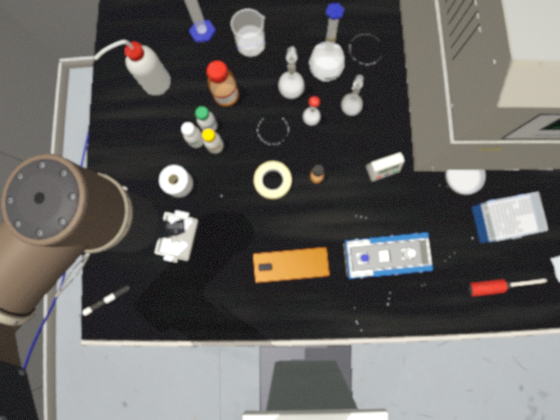

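```bash
python3 -c "
from m import *
from bench import manip
s=manip.read_state(); R=tool(s); w=load('pics/w29.npz')
p=onplane(w,[(248,136),(351,168),(216,256)],14); c=(p[1]+p[2])/2; print(p.round(1),c,((c-s['eef_pos'])@R).round(1), np.linalg.norm(p[0]-p[1]),np.linalg.norm(p[0]-p[2]))"
```

```text
[[598.1 326.7  14. ]
 [581.1 254.6  14. ]
 [508.2 347.6  14. ]] [544.64984271 301.09429924  14.        ] [-2.4 92.2 -0.5] 74.05862786369607 92.279870304637
```

>>> move_arm --pt "-0.002 0.012 0 0 -1" --pt "0 0.02 0 0 -1" --pt "0 0.02 0 0 -1" --pt "0 0.015 0 0 -1" --pt "0 0.006 0 0 -1" --pt "0 0 0 0 -1" --pt "0 0 0 0 -1"

```text
time_s: 25.75
eef_pos: [546.1, 302.6, 34.5]
orientation: [-0.517, 0.482, -0.483, 0.517]
force: [-0.6, -0.1, 0.2]
gripper_width: 17.9
```

>>> move_arm --pt "0 0.003 0 0 -1" --pt "0 0.002 0 0 -1" --pt "0 0.0015 0 0 -1" --pt "0 0.001 0 0 -1" --pt "0 0.0005 0 0 -1" --pt "0 0 0 0 -1"

```text
time_s: 26.35
eef_pos: [545.7, 302.5, 25.9]
orientation: [0.517, -0.483, 0.483, -0.517]
force: [-1.2, -0.5, 0.1]
gripper_width: 18.3
```

```bash
python3 -c "
from m import *
s,w=snap('scene','s30'); print(s['eef_pos'],s['force'],s['gripper_width'],s['time_s']); crop(w,'pics/s30c.png',190,140,280,220,8)"
```

```text
[545.65017434 302.51744139  25.8615312 ] [-1.15002583 -0.54386138  0.14038867] 18.34665900406786 26.35
```

View pics/s30c.png

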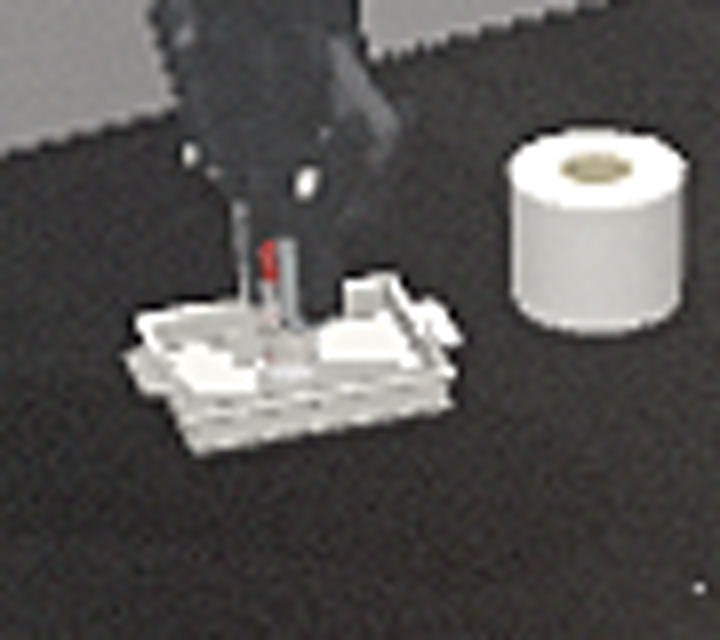

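>>> move_arm --pt "0 0.0005 0 0 -1" --pt "0 0.0005 0 0 -1" --pt "0 0 0 0 -1"

```text
time_s: 26.7
eef_pos: [545.9, 302.7, 25.4]
orientation: [-0.517, 0.482, -0.483, 0.517]
force: [-0.2, -1.0, 5.4]
gripper_width: 18.0
```

>>> move_arm --pt "0 0.0004 0 0 -1" --pt "0 0 0 0 -1"

```text
time_s: 26.9
eef_pos: [546.1, 302.7, 25.4]
orientation: [-0.517, 0.482, -0.483, 0.517]
force: [-2.1, -1.8, 7.8]
gripper_width: 17.7
```

Contact with the tray floor. I'll release slowly and rise.

>>> move_arm --pt "0 -0.0005 0 0 -1" --pt "0 0 0 0 -0.55" --pt "0 0 0 0 -0.5" --pt "0 0 0 0 -0.4" --pt "0 0 0 0 -0.3" --pt "0 0 0 0 -0.3" --pt "0 -0.005 0 0 -0.3" --pt "0 -0.015 0 0 -0.3" --pt "0 -0.025 0 0 -0.3" --pt "0 -0.03 0 0 -0.3" --pt "0 -0.03 0 0 -0.3" --pt "0 0 0 0 -0.3"

```text
time_s: 28.1
eef_pos: [547.9, 304.2, 135.2]
orientation: [-0.514, 0.482, -0.483, 0.52]
force: [0.1, 0.1, 0.0]
gripper_width: 30.1
```

```bash
python3 -c "
from m import *
s,w=snap('wrist','w31'); print(s['eef_pos'],s['force'],s['gripper_width'],s['time_s']);s,t=snap('scene','s31'); crop(t,'pics/s31c.png',190,140,280,220,8)"
```

```text
[547.87439466 304.21584229 135.2232761 ] [0.11886143 0.10223062 0.01056642] 30.10835631233528 28.1
```

View pics/w31.png

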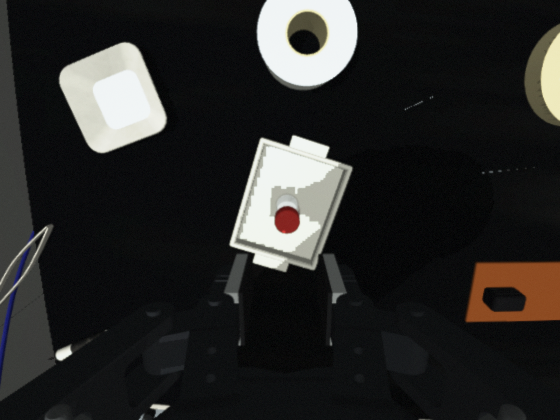

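View pics/s31.png

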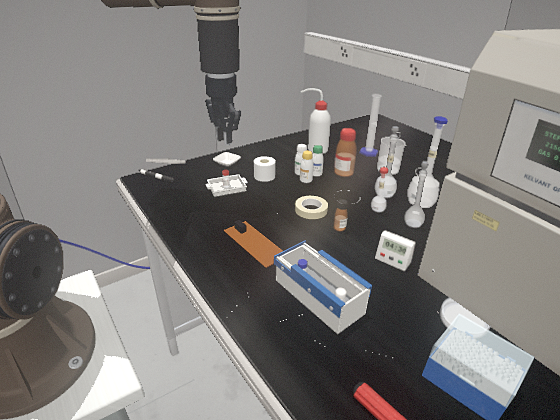

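```bash
python3 -c "
from m import *
w=load('pics/w31.npz')
cap=onplane(w,[(287,220)],50.5)[0]; p=onplane(w,[(263,138),(352,167),(231,246),(315,270)],14); print(cap,p.mean(0),cap-p.mean(0))
from bench import manip
print(manip.hand_in())"
```

```text
[546.44580546 303.00201272  50.5       ] [545.16285325 300.46258005  14.        ] [ 1.28295221  2.53943267 36.5       ]
the job is handed in; nothing more can be done
None
```

The job is handed in: the red-capped vial stands upright in the spill tray and the lid lies flat on the bench with its pull up. The hand-in gave no verdict.

**Lid:** My first full grip lifted the lid level, because the pads held its tilt. Easing that grip let the lid drop about 3 mm back onto its ledges. I then gripped only the front top corner of the pull, tilted the lid about 0.035 rad, and drew it over the lip. Part-way out I rested it on the lip and regrasped the pull fully, then drew the lid clear and laid it down. While I drew it out, the wrist force stayed under about 2 N. The highest reading with the lid in the case was about 8 N, when the grip closed and pressed it onto its ledges. I could not measure the force between lid and frame directly.

**Vial:** It came from the middle well, and I released it once it touched the tray floor.

**Last checks:**
- **Red vial:** it looks upright, and its cap is about 3 mm from the tray's middle in the wrist view.
- **Lid:** the fitted slope before release was about 0.001 rad, with its top about 4 mm above the bench.
- **Other vials:** blue and white still stand in their wells, checked by eye only.
- **Other things on the bench:** the tape, film roll, dropper bottle and timer look unmoved by eye.
- **Robot:** the arm was clear of everything, and the job took about 28 s.

None of the final checks failed. Earlier, one wrist reading taken while the arm was still settling was about 6 mm off, and I remeasured before the first grasp.

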